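# Put the shape-keyed assembly nests back on their own bases

### The arm

A 6-joint arm with a two-finger parallel gripper is mounted at the origin on a cart in front of the work surface, level with it; the furniture and walls round the work are solid. World frame = base frame: x ahead of the robot, y to its left, z up, the work surface at z = 0. Lengths are in m, angles in rad, forces in N, time in s.
With the tool pointing down it reaches from about 0.375 to 0.925 m from the base axis. Payload 5.7 kg.
Tool frame: the origin (TCP) lies on the centre line of the jaws, within the pads' length; the fingertips stand 25 mm ahead of it and the grasp point (between the pads) lies 6 mm ahead of it (arm.finger_overhang is the distance from the TCP to the fingertips, in m); z points along the fingers, y is the direction in which the jaws open and shut (so a half turn about z gives the same grasp; the last joint's range is limited). The gripper opens to 88 mm and grips with 3 to 60 N. Pads are 20 mm wide; open, the fingers measure 115 mm over their backs; the gripper's body (75 mm by 178 mm) begins 61 mm behind the grasp point.
Start: joints at [-1.343, 0.359, 1.51, -0, 1.272, -0.115], TCP at [0.202, -0.565, 0.21] pointing down, gripper open.
Joint ranges: [-2.97, 2.97], [-1.01, 2.36], [0.21, 2.38], [-0.96, 4.11], [0.2, 2.71], [-2.98, 2.98]. Speed limits (rad/s): [2.39, 2.39, 3.14, 3.14, 3.14, 3.14].

### API

Orientations are given as a 3x3 rotation matrix whose columns are the frame's x, y, z axes.
In Python, from workcell import arm gives the robot as it stands. The module is installed in compiled form; this text tells all that it offers.
- The arm moves only by the tool apply_moves, never from a script. Its argument "steps" is a list of rows, each a list of 3 entries, a list of its own where there are three numbers: the turn, a rotation vector about the tool's x, y, z as a fraction of full scale, then the shift along the tool's x, y, z as a fraction of full scale, then the closure, from -1 (fully open) to 1 (shut), so that 0 is half open. In form: [[[ax, ay, az], [dx, dy, dz], grip], ...]. A call has exactly 8 rows; each row is the pose to reach, as a shift and turn from the pose commanded when the call began, along the tool's axes at that moment; what a row does not reach only later rows make up. Full scale, the value 1, is 0.2 m for a shift and 90 degrees for a turn. A row lasts 1/8 s, in which the tool goes at most 62.5 mm and 10.7 degrees, less where a joint would pass 70% of its speed; a pose out of reach is approached as far as the arm can. A call with a number of a shift or a turn outside -1 to 1 is refused whole. A call with a gripper value outside its range is refused whole. The fingers move at their own pace and stop on an object; "grip_force" is the grip in N (left out, the last holds). Time passes only in rows, so rows that repeat a pose let the fingers close, or fill a call up. It gives the time, the measured TCP pose, the force and the opening at its end, in the units of the state.
- arm.read_state(): the state, without advancing time (a new reading comes with each control period).
- arm.read_camera(name): name is "scene" or "top"; returns the picture (480x640x3 uint8, red, green, blue); there is no depth.
- arm.get_calibration(name): a dict with "camera_matrix" (3x3 intrinsics, pixels), "k1" (the pictures are not rectified: a ray, as slopes to the right and down, at radius r is drawn at 1 + k1 r^2 times it, then the intrinsics apply), "extrinsics" (4x4, takes a point from world to camera coordinates). Camera axes: x right, y up, looking along -z (the intrinsics and any distortion apply to the point x, -y, -z); pixel columns grow to the right and rows downward; lengths in m; the calibration is good to about 2 mm. A picture is of the moment at which its call begins. get_calibration takes no time and is no camera call.
- arm.hand_in(): hands the job in, once; it reports no verdict.
The state is a dict: "t": time; "joint_positions": joint angles; "dq": joint speeds; "joint_torque": joint torques, N m; "eef_pos": TCP position; "tcp_rot": TCP orientation; "wrist_force": force on the tool from outside, world axes, zero at the start; "torque": the same for the moment, N m; "width": opening from 0.0 (shut) to 1.0 (fully open).
Only numpy, scipy, OpenCV 4.12 (cv2) and the standard library are available. Lean on these libraries where they do the work, as an engineer would, in place of code of your own. Each camera call takes 0.05 s, during which the arm holds its last target.

### The job

The three metal assembly nests stand on each other's base plates. Move them round (one can stand on the black rubber mat for the moment) so that each nest ends on the base of its own outline (round on round, square on square, oblong on oblong), pressed fully down over the two studs with its foot flat on the plate. Do not let a nest tip over.

Things in the scene. Friction and masses are not known exactly. Their poses are not given: they have to be found in the camera images.
- round_nest_mid (a point): Metal nest, ROUND foot 66 mm across, round 30 mm pillar, its top 8 mm a 12 mm pin. 62 mm tall with an 18 mm foot, 0.2-0.4 kg. Origin at mid-height (31 mm up); z up, x along its two sockets: 15 mm square, 12.5 mm deep in the underside at x = +-16 mm, taking any base's studs, half turn alike. Grip the pillar across y, 30 mm, some 40 mm above the underside.
- square_nest_mid (a point): Metal nest, SQUARE foot 60 x 60 mm, 30 x 30 mm pillar, groove along y in its top. 62 mm tall with an 18 mm foot, 0.2-0.4 kg. Origin at mid-height (31 mm up); z up, x along its two sockets: 15 mm square, 12.5 mm deep in the underside at x = +-16 mm, taking any base's studs, half turn alike. Grip the pillar across y, 30 mm, some 40 mm above the underside.
- oblong_nest_mid (a point): Metal nest, OBLONG foot 90 (x) x 44 (y) mm, pillar 60 x 30 mm, two dark pads on top. 62 mm tall with an 18 mm foot, 0.2-0.4 kg. Origin at mid-height (31 mm up); z up, x along its two sockets: 15 mm square, 12.5 mm deep in the underside at x = +-16 mm, taking any base's studs, half turn alike. Grip the pillar across y, 30 mm, some 40 mm above the underside.
- round_base: Round base plate, 92 mm diameter, larger than the round nest's foot, grey painted, 12 mm thick, fixed to the bench. Origin: centre of its underside; x along its two studs at x = +-16 mm, 10.5 mm tall, tapering from 12 to 4.4 mm (1.5 mm play each side in the sockets). A nest fully down lies flat on the plate, its centre 43 mm above this origin.
- square_base: Square base plate, 84 x 84 mm, larger than the square nest's foot, grey painted, 12 mm thick, fixed to the bench. Origin: centre of its underside; x along its two studs at x = +-16 mm, 10.5 mm tall, tapering from 12 to 4.4 mm (1.5 mm play each side in the sockets). A nest fully down lies flat on the plate, its centre 43 mm above this origin.
- oblong_base: Oblong base plate, 114 (x) x 68 (y) mm, larger than the oblong nest's foot, grey painted, 12 mm thick, fixed to the bench. Origin: centre of its underside; x along its two studs at x = +-16 mm, 10.5 mm tall, tapering from 12 to 4.4 mm (1.5 mm play each side in the sockets). A nest fully down lies flat on the plate, its centre 43 mm above this origin.
- park_mat: Plain flat black rubber mat, 90 x 90 mm, 3 mm thick, fixed to the bench: a free spot where one nest can stand for the moment. Origin: centre of its underside, on the bench; its sides run along x and y.
Not all that is in view belongs to the job. What is shaped like the part that bears round_nest_mid but blue is not meant.

How it is judged:
At the end, for the whole second after the job is handed in: Each nest sits on the base of its own outline, centre within 5 mm of the base's centre, fully down on both studs (less than 2.5 mm above the flat seat), upright within 0.06 rad, its socket line within 0.15 rad of the stud line (either way round), released and at rest (horizontal distance between round_nest_mid and round_base below 0.005 m and z of round_nest_mid in the frame of round_base between 0.04 and 0.0455 m and angle between each of round_nest_mid, square_nest_mid, oblong_nest_mid's own z axis and vertical below 0.06 rad and angle between the x axis of round_nest_mid and the x axis of round_base, either way round below 0.15 rad and linear speed of each of round_nest, square_nest, oblong_nest below 0.02 m/s and horizontal distance between square_nest_mid and square_base below 0.005 m and z of square_nest_mid in the frame of square_base between 0.04 and 0.0455 m and angle between the x axis of square_nest_mid and the x axis of square_base, either way round below 0.15 rad and horizontal distance between oblong_nest_mid and oblong_base below 0.005 m and z of oblong_nest_mid in the frame of oblong_base between 0.04 and 0.0455 m and angle between the x axis of oblong_nest_mid and the x axis of oblong_base, either way round below 0.15 rad); the robot touches nothing.
It fails at once if a nest is tipped over (more than 0.7 rad from upright) (angle between any of round_nest_mid, square_nest_mid, oblong_nest_mid's own z axis and vertical above 0.7 rad).
It also fails if it takes over 106 s, if anything falls off the work surface, if the arm or the gripper's body presses on something with over 40 N, if the wrist force passes 120 N, or if a joint passes its speed limit or range.

## Working session

There is one attempt and no reset: what is moved stays moved. The work goes in short steps, Python scripts to look and compute and a tool call to move; the robot and the scene stay as the last step left them, time stands still between calls to the robot, and variables do not carry over. Pictures are saved under pics/ and viewed, and the job is handed in when it is done.

Besides the shell and the picture viewer there is one more tool, called after ">>>" in YAML: its name, and indented under it one key for each argument. apply_moves: Moves the arm, as the interface text tells. Its arguments: {"type":"object","properties":{"steps":{"type":"array","items":{"type":"array"}},"grip_force":{"type":"number"}},"required":["steps"]}

```bash
mkdir -p pics; python3 - <<'E'
from workcell import arm
import cv2,numpy as np
for n in("scene","top"):
    cv2.imwrite(f"pics/{n}0.png",arm.read_camera(n)[:,:,::-1])
    c=arm.get_calibration(n);print(n,np.round(c["camera_matrix"],2).tolist(),c["k1"],np.round(c["extrinsics"],4).tolist())
s=arm.read_state();print(s, arm.finger_overhang)
E
```

```text
scene [[562.35, 0.0, 307.37], [0.0, 562.35, 233.53], [0.0, 0.0, 1.0]] -0.08919453181039415 [[0.9989, -0.0452, -0.014, -0.5707], [0.0424, 0.7226, 0.69, -0.0408], [-0.0211, -0.6898, 0.7237, -1.0423], [0.0, 0.0, 0.0, 1.0]]
top [[474.88, 0.0, 322.0], [0.0, 474.88, 248.57], [0.0, 0.0, 1.0]] 0.01934917749147227 [[-0.0207, -0.9994, -0.0271, 0.0304], [0.9971, -0.0226, 0.0724, -0.5643], [-0.073, -0.0255, 0.997, -0.9942], [0.0, 0.0, 0.0, 1.0]]
{'t': 0.1, 'joint_positions': array([-1.34311760e+00,  3.59420179e-01,  1.51131161e+00,  9.82266011e-06,
        1.27251711e+00, -1.15074999e-01]), 'dq': array([-0.00215488, -0.00054618, -0.00331559, -0.00053923, -0.00066233,
       -0.00157355]), 'joint_torque': array([-2.31400384e-05, -5.16354632e+01, -2.71406901e+01,  6.76836097e-02,
        2.76496547e-02, -3.35788570e-05]), 'eef_pos': array([ 0.20151322, -0.56446429,  0.20910609]), 'tcp_rot': array([[ 9.41833768e-01,  3.36078889e-01, -3.64694287e-04],
       [ 3.36079028e-01, -9.41832404e-01,  1.61561562e-03],
       [ 1.99493405e-04, -1.64420745e-03, -9.99998628e-01]]), 'wrist_force': array([ 1.11026845,  0.24174263, -0.55559628]), 'torque': array([-0.05542565,  0.01396805,  0.00236654]), 'width': 0.9960220738152283} 0.025
```

View pics/scene0.png

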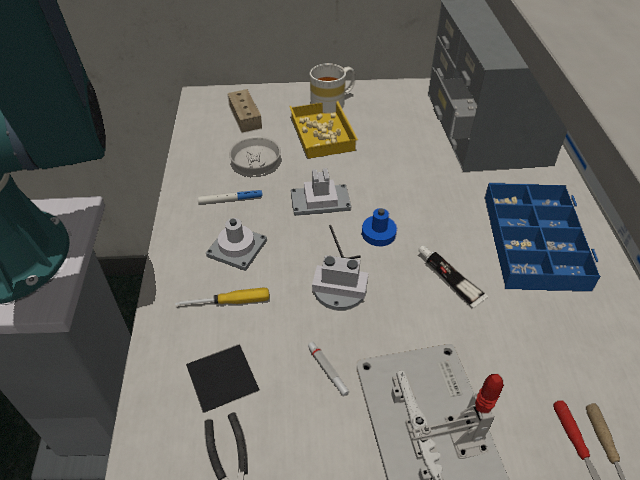

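View pics/top0.png

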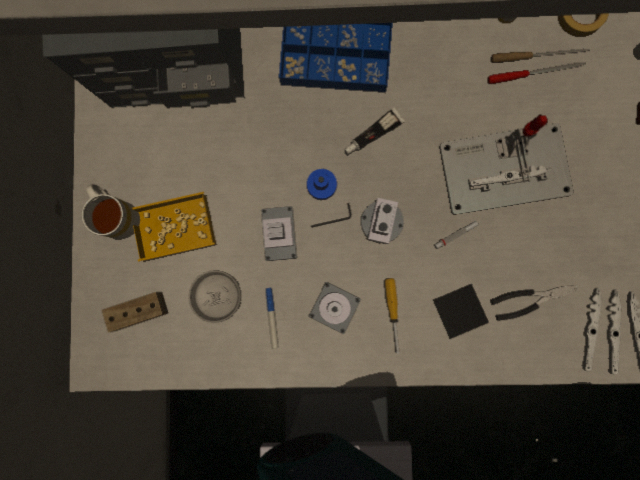

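Candidates. Round nest: the white/grey one at top (335,307), or the blue nest at (322,184), which is a decoy. Square nest: top (279,233). Oblong nest: top (382,221). Mat: black square at top (461,311). I'll check these in close crops.

```bash
cat > h.py <<'E'
import cv2,numpy as np
from workcell import arm
def cal(n):
    c=arm.get_calibration(n); return np.array(c["camera_matrix"]),c["k1"],np.array(c["extrinsics"])
def ray(n,u,v):
    K,k,E=cal(n)
    d=np.array([(u-K[0,2])/K[0,0],(v-K[1,2])/K[1,1]]); p=d.copy()
    for _ in range(20): p=d/(1+k*(p@p))
    dc=np.array([p[0],-p[1],-1.]); R=E[:3,:3]
    return -R.T@E[:3,3], R.T@dc
def onz(n,u,v,z):
    o,d=ray(n,u,v); return (o+d*(z-o[2])/d[2])[:2]
def proj(n,P):
    K,k,E=cal(n); c=E[:3,:3]@np.array(P)+E[:3,3]
    x,y=c[0]/-c[2],-c[1]/-c[2]; f=1+k*(x*x+y*y)
    return K[0,0]*x*f+K[0,2],K[1,1]*y*f+K[1,2]
def two(uv1,uv2):
    a,d=ray("top",*uv1); b,e=ray("scene",*uv2)
    s=np.linalg.lstsq(np.stack([d,-e],1),b-a,rcond=None)[0]
    return (a+s[0]*d+b+s[1]*e)/2, np.linalg.norm(a+s[0]*d-b-s[1]*e)
E
python3 - <<'E'
import cv2,numpy as np
t=cv2.imread("pics/top0.png");s=cv2.imread("pics/scene0.png")
def crop(im,x,y,w,h,k=6): return cv2.resize(im[y:y+h,x:x+w],None,fx=k,fy=k,interpolation=cv2.INTER_CUBIC)
g=lambda im:cv2.convertScaleAbs(im,alpha=1.3)
A=[crop(t,302,275,64,64),crop(t,248,201,64,64)]
B=[crop(t,350,190,64,64),crop(t,430,279,64,64)]
cv2.imwrite("pics/c1.png",g(np.vstack([np.hstack(A)[:300*2//2*1+84],])))
cv2.imwrite("pics/c2.png",g(np.hstack(B)))
cv2.imwrite("pics/c3.png",np.hstack([crop(s,200,205,76,76,5),crop(s,284,155,76,76,5)]))
cv2.imwrite("pics/c4.png",np.hstack([crop(s,302,240,76,76,5),crop(s,185,338,76,76,5)]))
E
```

```text
(no output)
```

View pics/c1.png

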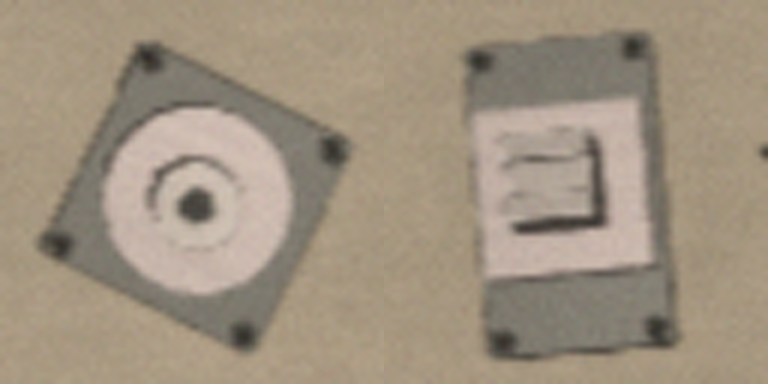

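View pics/c2.png

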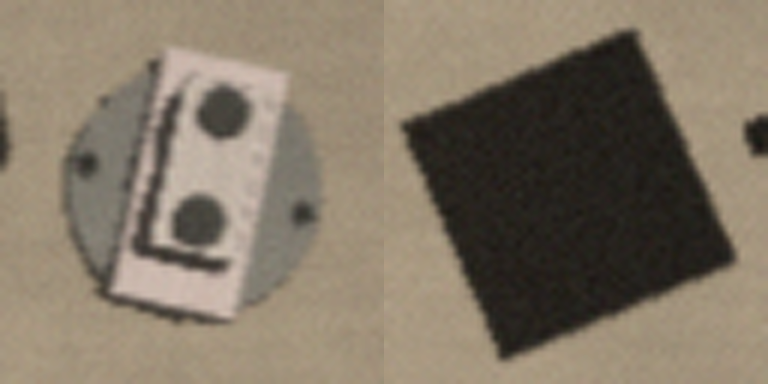

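View pics/c3.png

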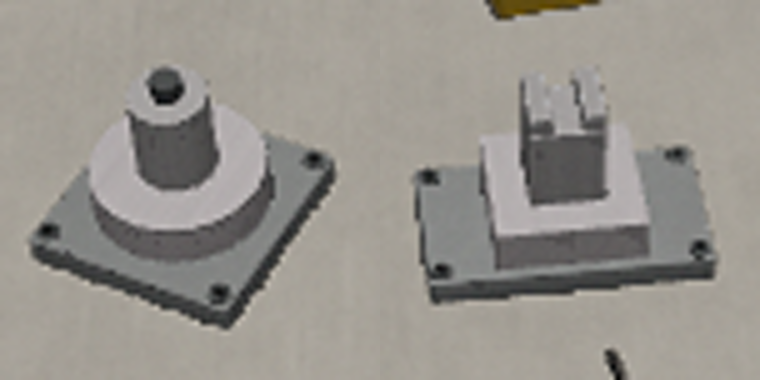

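View pics/c4.png

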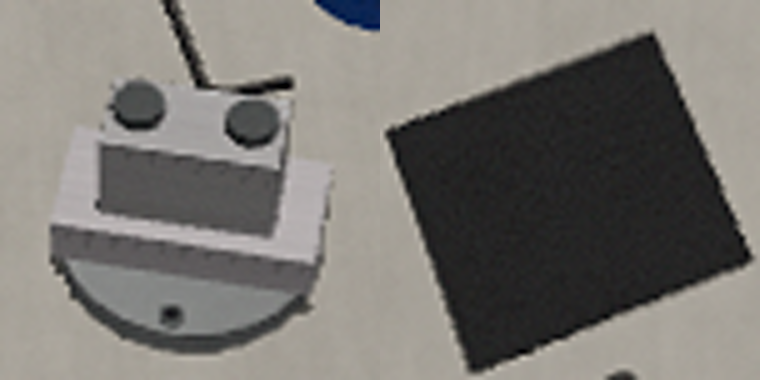

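The crops confirm the layout:
- The round nest is on the square base, the square nest on the oblong base, and the oblong nest on the round base.
- The square nest's groove runs image-horizontal, so its x axis is along the long axis of the oblong plate.
- The blue part is a decoy.

Next I'll measure them.

```bash
python3 - <<'E'
from h import *
import itertools
W={"top":{"round":(302,275,64,64),"square":(248,201,64,64),"oblong":(350,190,64,64),"mat":(428,277,66,68)},
"scene":{"round":(200,208,76,70),"square":(284,160,76,64),"oblong":(305,250,70,64),"mat":(180,335,85,85)}}
for n in W:
  im=cv2.imread(f"pics/{n}0.png")
  for k,(x,y,w,h) in W[n].items():
    c=im[y:y+h,x:x+w].astype(int); V=c.max(2); C=c[:,:,2]-c[:,:,0]
    bench=np.median(im[y:y+h,x:x+w].reshape(-1,3),0)
    if k=="mat": m=(V<70)
    elif n=="top": m=(V>150)
    else: m=(V>190)
    m=m.astype(np.uint8)
    N,l,st,ce=cv2.connectedComponentsWithStats(m)
    b=1+np.argmax(st[1:,4]); m=(l==b).astype(np.uint8)
    cs,_=cv2.findContours(m,cv2.RETR_EXTERNAL,cv2.CHAIN_APPROX_NONE)
    p=cv2.convexHull(max(cs,key=cv2.contourArea)).reshape(-1,2)+[x,y]
    z=0.003 if k=="mat" else .030
    q=np.array([onz(n,*a,z) for a in p])*1000
    if k=="round": (cx,cy),(r1,r2),a=cv2.fitEllipse(q.astype(np.float32))
    else: (cx,cy),(r1,r2),a=cv2.minAreaRect(q.astype(np.float32))
    print(n,k,bench,st[b,4],np.round([cx,cy,r1,r2,a],1))
E
```

```text
top round [ 99. 117. 129.] 501 [438.7  -5.7  60.6  61.7 109.3]
top square [ 97. 114. 126.] 163 [601.8 104.7  54.   41.3   2.8]
top oblong [ 93. 111. 122.] 99 [ 584.8 -103.8   40.2   15.2   82.2]
top mat [ 93. 111. 122.] 1799 [ 426.4 -273.6   89.7   90.2   21.4]Traceback (most recent call last):
  File "<stdin>", line 15, in <module>
    return _wrapfunc(a, 'argmax', axis=axis, out=out, **kwds)
    return bound(*args, **kwds)
ValueError: attempt to get argmax of an empty sequence
```

```bash
python3 - <<'E'
import cv2
t=cv2.imread("pics/top0.png");s=cv2.imread("pics/scene0.png")
for n,u,v in [("foot r",325,320),("plate",317,290),("bench",300,280),("foot sq",300,240),("plate ob",279,212),("foot ob",372,237),("plate rd",365,215),("pillar ob",380,217)]: print(n,t[v,u])
for n,u,v in [("foot r",224,248),("side",232,255),("plate",222,252),("bench",210,220),("foot sq",316,200),("foot ob",318,285),("obtop",341,263),("plate",335,300)]: print(n,s[v,u])
E
```

```text
foot r [112 118 127]
plate [100 118 132]
bench [103 121 133]
foot sq [ 98 115 128]
plate ob [82 90 95]
foot ob [132 141 155]
plate rd [67 73 75]
pillar ob [128 139 149]
foot r [177 176 180]
side [92 92 96]
plate [84 83 86]
bench [152 160 166]
foot sq [178 177 182]
foot ob [160 159 165]
obtop [161 163 164]
plate [135 135 134]
```

```bash
cat > meas.py <<'E'
from h import *
W={"top":{"round":(302,275,64,64),"square":(248,201,64,64),"oblong":(350,190,64,64)},
"scene":{"round":(200,208,72,66),"square":(284,163,74,58),"oblong":(306,250,66,62)}}
def masks(n,im,x,y,w,h,k=4):
    c=cv2.resize(cv2.GaussianBlur(im,(3,3),0.7)[y:y+h,x:x+w],None,fx=k,fy=k,interpolation=cv2.INTER_LINEAR).astype(float)
    B,G,R=c[...,0],c[...,1],c[...,2]
    nb=(B/R>(.815 if n=="top" else .955)).astype(np.uint8)
    ft=(nb>0)&(R>(115 if n=="top" else 152))
    def big(m):
        m=cv2.morphologyEx(m.astype(np.uint8),cv2.MORPH_OPEN,np.ones((5,5)))
        N,l,st,_=cv2.connectedComponentsWithStats(m)
        return (l==1+np.argmax(st[1:,4])).astype(np.uint8)
    return big(nb),big(ft)
def pts(m,x,y,k=4):
    cs,_=cv2.findContours(m,cv2.RETR_EXTERNAL,cv2.CHAIN_APPROX_NONE)
    p=cv2.convexHull(max(cs,key=cv2.contourArea)).reshape(-1,2)
    return (p+.5)/k-.5+[x,y]
E
python3 - <<'E'
from meas import *
vis=[]
for n in W:
  im=cv2.imread(f"pics/{n}0.png")
  for k,(x,y,w,h) in W[n].items():
    nb,ft=masks(n,im,x,y,w,h)
    vis.append(cv2.resize((nb*90+ft*160),(260,260)))
    for nm,m,z in(("plate",nb,.012),("foot",ft,.030)):
      if n=="scene" and nm=="plate": continue
      p=pts(m,x,y)
      q=np.array([onz(n,*a,z) for a in p],np.float32)*1000
      rnd=(k=="round" and nm=="foot")or(k=="oblong" and nm=="plate")
      r=cv2.minEnclosingCircle(q) if rnd else cv2.minAreaRect(q)
      print(n,k,nm,[np.round(a,1).tolist() for a in r])
cv2.imwrite("pics/m.png",np.vstack([np.hstack(vis[:3]),np.hstack(vis[3:])]))
E
```

```text
top round plate [[439.0, -5.6], [83.8, 83.9], 62.2]
top round foot [[439.0, -5.8], 33.7]
top square plate [[601.1, 112.1], [114.2, 67.9], 4.1]
top square foot [[602.1, 112.7], [60.9, 61.6], 4.2]
top oblong plate [[624.1, -113.5], 50.7]
top oblong foot [[621.9, -113.1], [45.4, 90.6], 76.2]
scene round foot [[439.5, -6.5], 32.8]
scene square foot [[602.2, 110.2], [61.2, 58.2], 3.7]
scene oblong foot [[625.7, -101.4], [68.8, 89.9], 75.6]
```

View pics/m.png

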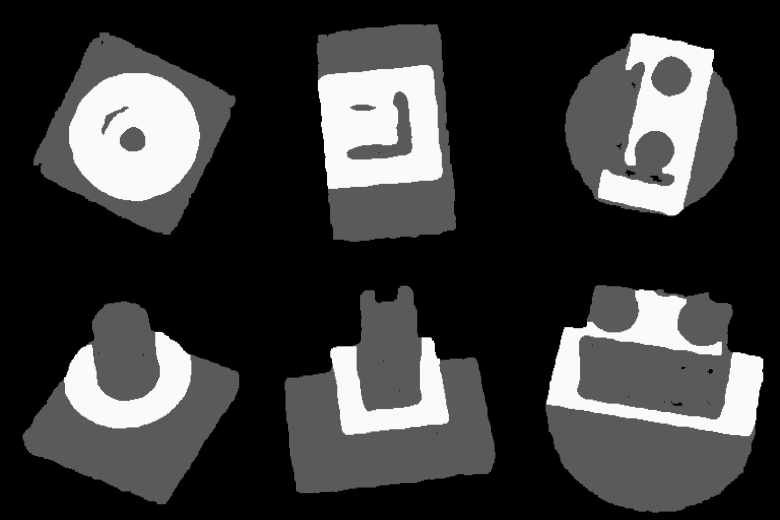

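```bash
cat > plan.py <<'E'
from h import *
from scipy.spatial.transform import Rotation as Ro
def plan(x,y,z,yaw):
    """yaw: desired world angle (deg) of tool y, mod 180"""
    s=arm.read_state(); R=s["tcp_rot"]; p=s["eef_pos"]
    cur=np.degrees(np.arctan2(R[1,1],R[0,1])); d=(yaw-cur+90)%180-90
    a=np.radians(cur+d); Y=np.array([np.cos(a),np.sin(a),0]); Z=np.array([0,0,-1.]); X=np.cross(Y,Z)
    Rt=np.stack([X,Y,Z],1); rv=Ro.from_matrix(R.T@Rt).as_rotvec()
    sh=R.T@(np.array([x,y,z])-p)
    print("t %.2f pos %s yawy %.2f width %.3f F %s q6 %.2f"%(s["t"],np.round(p*1000,1),cur,s["width"],np.round(s["wrist_force"],1),s["joint_positions"][5]))
    print(" turn frac",np.round(rv/(np.pi/2),3)," shift frac",np.round(sh/.2,4), "mm",np.round(sh*1000,1))
E
python3 - <<'E'
from meas import *
from plan import plan
from scipy.optimize import least_squares
im=cv2.imread("pics/top0.png")
x,y,w,h=W["top"]["oblong"]; nb,ft=masks("top",im,x,y,w,h)
q=np.array([onz("top",*a,.012) for a in pts(nb,x,y)])*1000
c=np.array([621.9,-113.1]); u=np.array([np.cos(np.radians(76.2)),np.sin(np.radians(76.2))])
q=q[abs((q-c)@u)>27]
r=least_squares(lambda v:np.hypot(q[:,0]-v[0],q[:,1]-v[1])-v[2],[622,-113,46]);print(len(q),r.x,np.abs(r.fun).max())
print("blue",onz("top",322,184,.03))
plan(.622,-.1135,.2,76.2)
E
```

```text
23 [ 621.54454516 -111.8266105    45.50462742] 0.427397489444445
blue [0.70256348 0.01503291]
t 0.10 pos [ 201.5 -564.5  209.1] yawy -70.36 width 0.996 F [ 1.1  0.2 -0.6] q6 -0.12
 turn frac [-0.001  0.     0.372]  shift frac [ 2.7379 -1.417   0.0484] mm [ 547.6 -283.4    9.7]
```

>>> apply_moves:
  steps:
    - [[0, 0, 0], [0.15, -0.08, 0], -1]
    - [[0, 0, 0], [0.4, -0.2, 0], -1]
    - [[0, 0, 0], [0.65, -0.33, 0], -1]
    - [[0, 0, 0], [0.9, -0.45, 0], -1]
    - [[0, 0, 0], [1, -0.5, 0], -1]
    - [[0, 0, 0], [1, -0.5, 0], -1]
    - [[0, 0, 0], [1, -0.5, 0], -1]
    - [[0, 0, 0], [1, -0.5, 0], -1]

```text
t: 1.1
eef_pos: [0.3557, -0.4046, 0.2097]
tcp_rot: [[0.942, 0.335, -0.0], [0.335, -0.942, -0.0], [-0.0, -0.0, -1.0]]
wrist_force: [-0.2, -0.2, 0.5]
width: 1.0
```

>>> apply_moves:
  steps:
    - [[0, 0, 0.09], [0.15, -0.08, 0], -1]
    - [[0, 0, 0.18], [0.4, -0.2, 0], -1]
    - [[0, 0, 0.27], [0.65, -0.33, 0], -1]
    - [[0, 0, 0.37], [0.9, -0.45, 0], -1]
    - [[0, 0, 0.37], [1, -0.5, 0], -1]
    - [[0, 0, 0.37], [1, -0.5, 0], -1]
    - [[0, 0, 0.37], [1, -0.5, 0], -1]
    - [[0, 0, 0.37], [1, -0.5, 0], -1]

```text
t: 2.1
eef_pos: [0.5103, -0.2434, 0.2098]
tcp_rot: [[0.971, -0.238, -0.0], [-0.238, -0.971, -0.0], [-0.0, 0.0, -1.0]]
wrist_force: [-0.6, 0.3, 0.7]
width: 1.0
```

```bash
python3 - <<'E'
from plan import plan
plan(.622,-.1125,.14,76.2)
E
```

```text
t 2.10 pos [ 510.3 -243.4  209.8] yawy -103.76 width 1.000 F [-0.6  0.3  0.7] q6 1.24
 turn frac [0. 0. 0.]  shift frac [ 0.3871 -0.7688  0.3487] mm [  77.4 -153.8   69.7]
```

>>> apply_moves:
  steps:
    - [[0, 0, 0], [0.1, -0.2, 0], -1]
    - [[0, 0, 0], [0.22, -0.43, 0], -1]
    - [[0, 0, 0], [0.33, -0.65, 0], -1]
    - [[0, 0, 0], [0.387, -0.769, 0.1], -1]
    - [[0, 0, 0], [0.387, -0.769, 0.25], -1]
    - [[0, 0, 0], [0.387, -0.769, 0.349], -1]
    - [[0, 0, 0], [0.387, -0.769, 0.349], -1]
    - [[0, 0, 0], [0.387, -0.769, 0.349], -1]

```text
t: 3.1
eef_pos: [0.623, -0.112, 0.1409]
tcp_rot: [[0.971, -0.237, 0.001], [-0.237, -0.971, -0.0], [0.001, 0.0, -1.0]]
wrist_force: [-0.1, -0.3, 0.4]
width: 0.999
```

```bash
python3 - <<'E'
from plan import *
plan(.622,-.1125,.06,76.2)
cv2.imwrite("pics/s1.png",arm.read_camera("scene")[200:350,250:400,::-1].repeat(4,0).repeat(4,1))
E
```

```text
t 3.10 pos [ 623.  -112.   140.9] yawy -103.72 width 0.999 F [-0.1 -0.3  0.4] q6 1.52
 turn frac [ 0.    -0.001  0.001]  shift frac [-0.0048  0.0038  0.4044] mm [-1.   0.8 80.9]
```

View pics/s1.png

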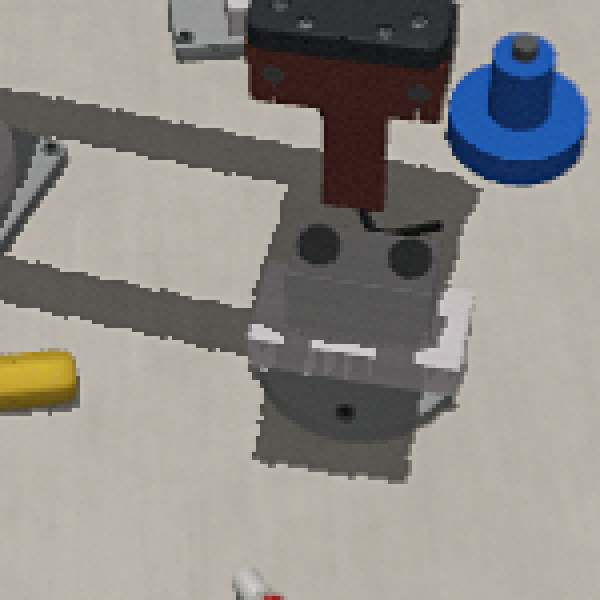

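The picture shows the fingers aligned over the oblong nest, with the far finger behind it at crop (355,150) and clear of the blue part. Descending.

>>> apply_moves:
  steps:
    - [[0, 0, 0], [0, 0, 0.08], -1]
    - [[0, 0, 0], [0, 0, 0.16], -1]
    - [[0, 0, 0], [0, 0, 0.25], -1]
    - [[0, 0, 0], [0, 0, 0.33], -1]
    - [[0, 0, 0], [0, 0, 0.38], -1]
    - [[0, 0, 0], [0, 0, 0.4], -1]
    - [[0, 0, 0], [0, 0, 0.4], -1]
    - [[0, 0, 0], [0, 0, 0.4], -1]

```text
t: 4.15
eef_pos: [0.6232, -0.1112, 0.0607]
tcp_rot: [[0.972, -0.236, 0.001], [-0.236, -0.972, -0.0], [0.001, -0.0, -1.0]]
wrist_force: [0.5, -0.7, 0.4]
width: 0.999
```

>>> apply_moves:
  steps:
    - [[0, 0, 0], [0, 0, 0], 1]
    - [[0, 0, 0], [0, 0, 0], 1]
    - [[0, 0, 0], [0, 0, 0], 1]
    - [[0, 0, 0], [0, 0, 0], 1]
    - [[0, 0, 0], [0, 0, 0], 1]
    - [[0, 0, 0], [0, 0, 0], 1]
    - [[0, 0, 0], [0, 0, 0], 1]
    - [[0, 0, 0], [0, 0, 0], 1]
  grip_force: 35

```text
t: 5.15
eef_pos: [0.6227, -0.1111, 0.0601]
tcp_rot: [[0.972, -0.236, -0.0], [-0.236, -0.972, 0.0], [-0.0, -0.0, -1.0]]
wrist_force: [-0.3, -1.0, 0.2]
width: 0.13
```

```bash
python3 - <<'E'
from plan import *
print(arm.read_state()["width"])
cv2.imwrite("pics/s2.png",arm.read_camera("scene")[200:350,250:400,::-1].repeat(4,0).repeat(4,1))
print(arm.read_state()["width"])
E
```

```text
0.12995244437196804
0.07969478991764899
```

View pics/s2.png

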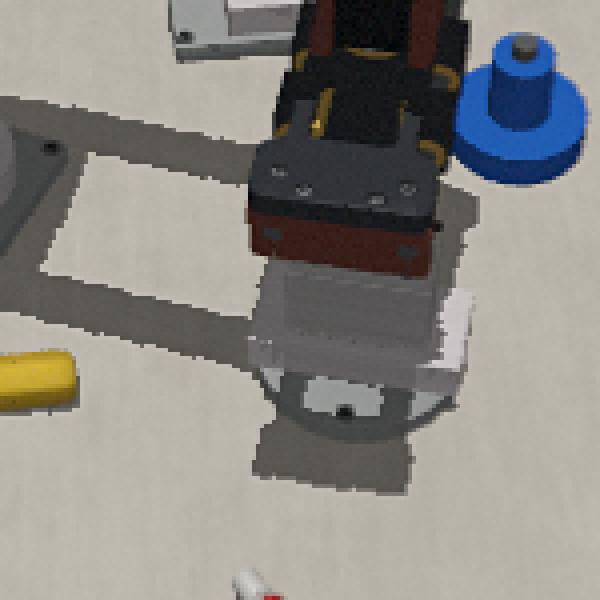

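```bash
python3 - <<'E'
from plan import *
s=arm.read_state();p=s["eef_pos"];R=s["tcp_rot"];print(s["width"],p)
cv2.imwrite("pics/t2.png",arm.read_camera("top")[130:290,230:430,::-1].repeat(4,0).repeat(4,1))
for d in (0,.006,.025,-.055):
  q=p+R[:,2]*d
  for n in("scene","top"):print(d,n,np.round(proj(n,q)))
for z in(.03,.074):
  for n in("scene","top"):print("nest",z,n,np.round(proj(n,[.622,-.1128,z])))
E
```

```text
0.07969478991764899 [ 0.62266054 -0.11107098  0.06006341]
0 scene [341. 265.]
0 top [384. 218.]
0.006 scene [341. 268.]
0.006 top [383. 218.]
0.025 scene [340. 275.]
0.025 top [382. 219.]
-0.055 scene [342. 243.]
-0.055 top [387. 214.]
nest 0.03 scene [340. 278.]
nest 0.03 top [383. 220.]
nest 0.074 scene [341. 261.]
nest 0.074 top [385. 217.]
```

View pics/t2.png

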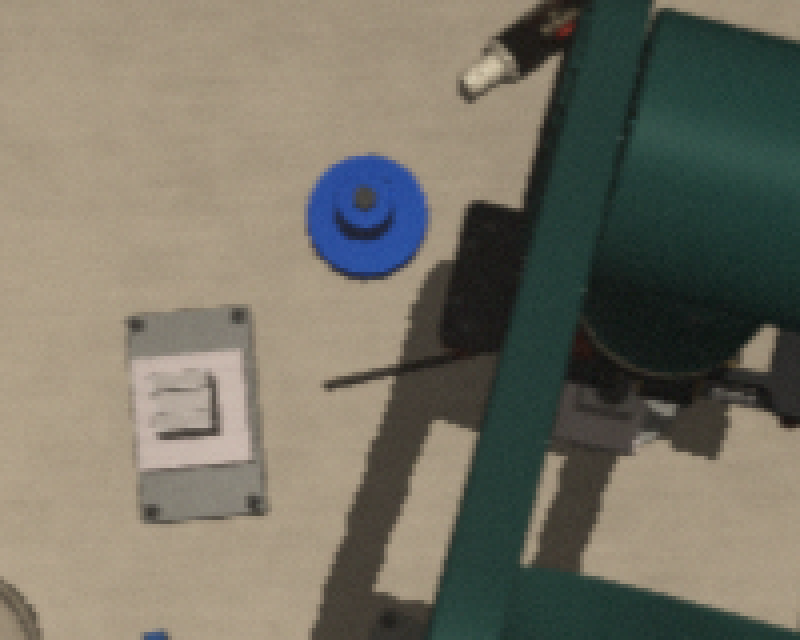

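```bash
python3 - <<'E'
from plan import *
a=np.radians(76.2);Y=np.array([np.cos(a),np.sin(a),0])
p=np.array([.623,-.112,.141])
for s in(-.05,-.044,0,.044):
  for dz in(-.025,.03):
    q=p+Y*s+[0,0,dz]; u=np.array(proj("scene",q)); print(s,dz,np.round((u-[250,200])*4))
s=arm.read_state();print(s["joint_positions"],s["torque"],s["wrist_force"])
im=arm.read_camera("scene");cv2.imwrite("pics/s3.png",im[:,:,::-1])
E
```

```text
-0.05 -0.025 [348. 267.]
-0.05 0.03 [352. 169.]
-0.044 -0.025 [350. 255.]
-0.044 0.03 [354. 158.]
0 -0.025 [368. 172.]
0 0.03 [372.  74.]
0.044 -0.025 [384.  95.]
0.044 0.03 [389.  -3.]
[-2.85765437e-01  5.61605156e-01  1.58276845e+00 -9.60644715e-05
  9.97371421e-01  1.52345294e+00] [-0.19331372  0.1657736  -0.0242289 ] [-1.18676293 -0.78417696  1.95743217]
```

View pics/s3.png

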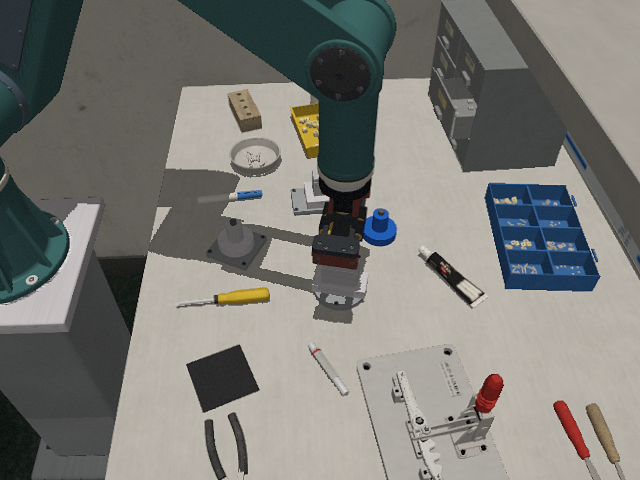

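```bash
python3 - <<'E'
from plan import *
print(arm.read_state()["width"])
im=cv2.imread("pics/s3.png")[215:320,280:400]
cv2.imwrite("pics/s4.png",cv2.convertScaleAbs(cv2.resize(im,None,fx=6,fy=5.7,interpolation=cv2.INTER_NEAREST),alpha=1.6,beta=20))
E
```

```text
0.01110344085311041
```

View pics/s4.png

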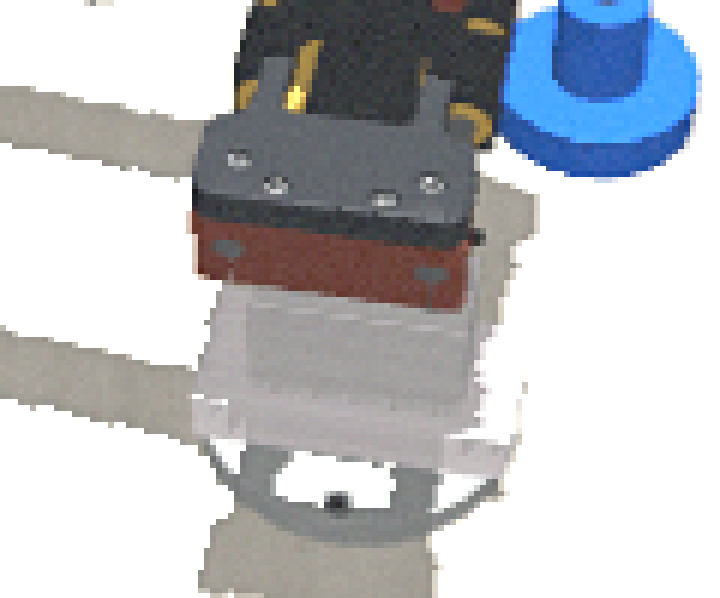

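>>> apply_moves:
  steps:
    - [[0, 0, 0], [0, 0, 0], -1]
    - [[0, 0, 0], [0, 0, 0], -1]
    - [[0, 0, 0], [0, 0, 0], -1]
    - [[0, 0, 0], [0, 0, 0], -1]
    - [[0, 0, 0], [0, 0, 0], -1]
    - [[0, 0, 0], [0, 0, 0], -1]
    - [[0, 0, 0], [0, 0, 0], -1]
    - [[0, 0, 0], [0, 0, 0], -1]

```text
t: 6.3
eef_pos: [0.6227, -0.111, 0.0601]
tcp_rot: [[0.972, -0.236, 0.0], [-0.236, -0.972, 0.0], [-0.0, -0.0, -1.0]]
wrist_force: [-0.3, 0.8, -0.1]
width: 0.887
```

```bash
python3 - <<'E'
from plan import *
print(arm.read_state()["width"])
im=arm.read_camera("scene")[:,:,::-1]; cv2.imwrite("pics/s5full.png",im)
im=im[215:320,280:400]
cv2.imwrite("pics/s5.png",cv2.convertScaleAbs(cv2.resize(im,None,fx=6,fy=5.7,interpolation=cv2.INTER_NEAREST),alpha=1.6,beta=20))
E
```

```text
0.8869206747629653
```

View pics/s5.png

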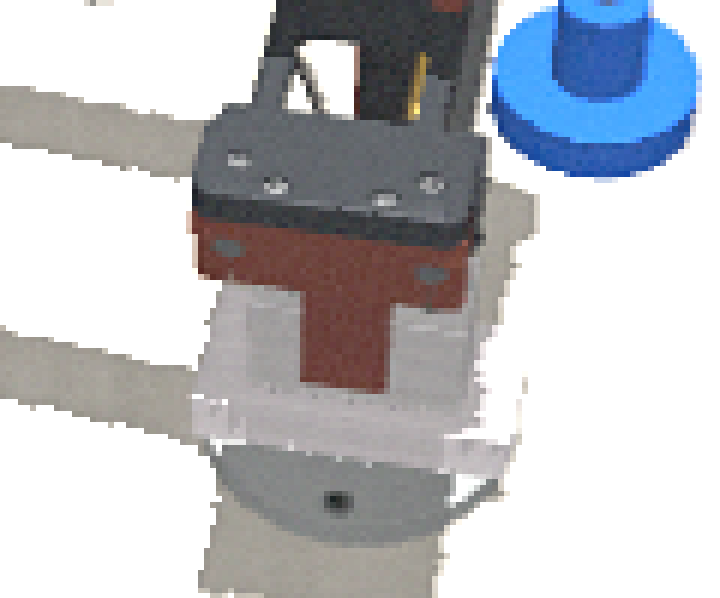

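```bash
python3 - <<'E'
from plan import *
a=np.radians(76.3);Y=np.array([np.cos(a),np.sin(a),0]);X=np.array([np.sin(a),-np.cos(a),0])
p=np.array([.6227,-.111,0])
print("scene obs bar corners lower L (313,263.5) R(358,268.7); tip L (330,281.5) R(344.7,283.5)")
for off in(0,.037):
  for nm,s,x,z in [("barL",-.089,-.0375,.115),("barR",-.089,.0375,.115),("tipL",-.055,-.0125,.035),("tipR",-.055,.0125,.035)]:
    print(off,nm,np.round(proj("scene",p+Y*s+X*x+[0,0,z+off]),1))
  print("top far corners obs (347.5,180),(340,216)",[np.round(proj("top",p+Y*.089+X*x+[0,0,z+off]),1) for x in(.0375,-.0375) for z in(.115,.15)])
E
```

```text
scene obs bar corners lower L (313,263.5) R(358,268.7); tip L (330,281.5) R(344.7,283.5)
0 barL [307.9 282.8]
0 barR [357.7 290. ]
0 tipL [327.5 299.6]
0 tipR [342.7 301.8]
top far corners obs (347.5,180),(340,216) [array([345.8, 185.6]), array([346.3, 181.8]), array([337.6, 222.9]), array([337.7, 220.5])]
0.037 barL [307.6 266.8]
0.037 barR [359. 274.]
0.037 tipL [327.8 285.5]
0.037 tipR [343.4 287.7]
top far corners obs (347.5,180),(340,216) [array([346.3, 181.6]), array([346.8, 177.4]), array([337.7, 220.3]), array([337.8, 217.8])]
```

View pics/s5full.png

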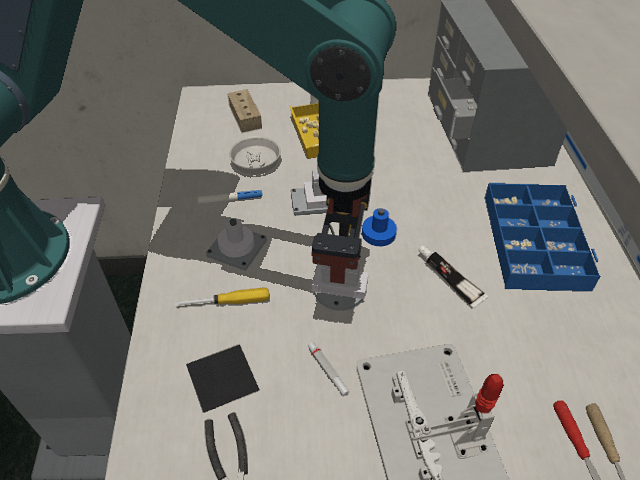

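The gripper sits about 45 mm higher in the pictures than the reported TCP implies. The fingertip appears at (337,282), but its predicted position is about (335,300). That explains why the fingers closed above the nest. I'll trust the images and go down in stages, watching the force.

>>> apply_moves:
  steps:
    - [[0, 0, 0], [0, 0, 0.02], -1]
    - [[0, 0, 0], [0, 0, 0.04], -1]
    - [[0, 0, 0], [0, 0, 0.06], -1]
    - [[0, 0, 0], [0, 0, 0.08], -1]
    - [[0, 0, 0], [0, 0, 0.1], -1]
    - [[0, 0, 0], [0, 0, 0.125], -1]
    - [[0, 0, 0], [0, 0, 0.125], -1]
    - [[0, 0, 0], [0, 0, 0.125], -1]

```text
t: 7.35
eef_pos: [0.6228, -0.1111, 0.0351]
tcp_rot: [[0.972, -0.236, 0.0], [-0.236, -0.972, 0.0], [0.0, -0.0, -1.0]]
wrist_force: [-0.2, 0.3, 0.0]
width: 1.003
```

```bash
python3 - <<'E'
from plan import *
s=arm.read_state();print(s["width"],s["eef_pos"],s["wrist_force"])
im=arm.read_camera("scene")[:,:,::-1]; cv2.imwrite("pics/s6full.png",im)
im=im[215:320,280:400]
cv2.imwrite("pics/s6.png",cv2.convertScaleAbs(cv2.resize(im,None,fx=6,fy=5.7,interpolation=cv2.INTER_NEAREST),alpha=1.6,beta=20))
E
```

```text
1.003089457136296 [ 0.62275206 -0.11107913  0.03510968] [-0.1564865   0.315998    0.04995016]
```

View pics/s6.png

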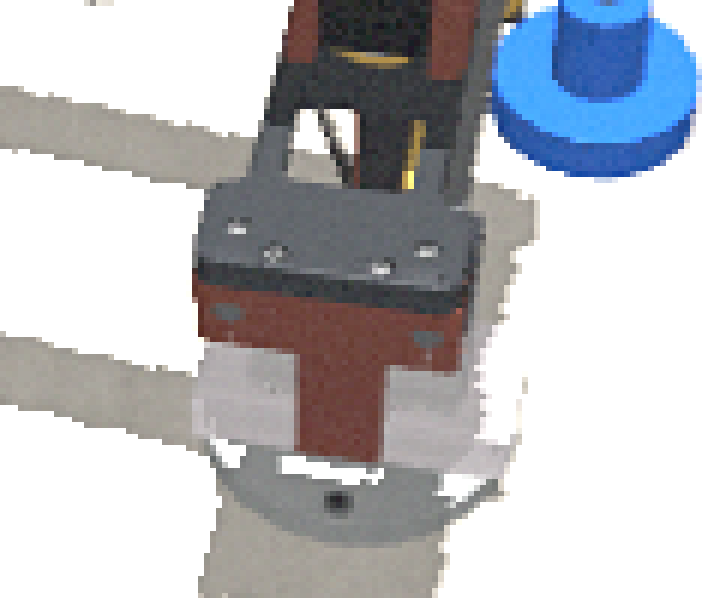

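```bash
python3 - <<'E'
from plan import *
a=np.radians(76.3);Y=np.array([np.cos(a),np.sin(a),0])
p=np.array([.6227,-.111,0])
for s in(-.0575,-.054,-.044):
  for z in(.03,.045,.055,.065): print(s,z,np.round(proj("scene",p+Y*s+[0,0,z]),1))
E
```

```text
-0.0575 0.03 [334.8 303.7]
-0.0575 0.045 [335.  298.2]
-0.0575 0.055 [335.1 294.4]
-0.0575 0.065 [335.3 290.6]
-0.054 0.03 [335.1 302. ]
-0.054 0.045 [335.3 296.5]
-0.054 0.055 [335.5 292.7]
-0.054 0.065 [335.6 288.9]
-0.044 0.03 [336.1 297.2]
-0.044 0.045 [336.3 291.7]
-0.044 0.055 [336.5 287.9]
-0.044 0.065 [336.6 284. ]
```

>>> apply_moves:
  steps:
    - [[0, 0, 0], [0, 0, 0.03], -1]
    - [[0, 0, 0], [0, 0, 0.065], -1]
    - [[0, 0, 0], [0, 0, 0.065], 1]
    - [[0, 0, 0], [0, 0, 0.065], 1]
    - [[0, 0, 0], [0, 0, 0.065], 1]
    - [[0, 0, 0], [0, 0, 0.065], 1]
    - [[0, 0, 0], [0, 0, 0.065], 1]
    - [[0, 0, 0], [0, 0, 0.065], 1]

```text
t: 8.4
eef_pos: [0.6227, -0.1112, 0.0222]
tcp_rot: [[0.972, -0.236, 0.0], [-0.236, -0.972, -0.0], [0.0, 0.0, -1.0]]
wrist_force: [0.3, -0.4, -0.4]
width: 0.355
```

>>> apply_moves:
  steps:
    - [[0, 0, 0], [0, 0, 0], 1]
    - [[0, 0, 0], [0, 0, 0], 1]
    - [[0, 0, 0], [0, 0, 0], 1]
    - [[0, 0, 0], [0, 0, 0], 1]
    - [[0, 0, 0], [0, 0, -0.02], 1]
    - [[0, 0, 0], [0, 0, -0.03], 1]
    - [[0, 0, 0], [0, 0, -0.03], 1]
    - [[0, 0, 0], [0, 0, -0.03], 1]

```text
t: 9.4
eef_pos: [0.6226, -0.1109, 0.0279]
tcp_rot: [[0.972, -0.236, -0.0], [-0.236, -0.972, 0.0], [-0.0, -0.0, -1.0]]
wrist_force: [-0.7, 0.9, -2.6]
width: 0.341
```

```bash
python3 - <<'E'
from plan import *
s=arm.read_state();print(s["width"],s["eef_pos"],s["wrist_force"])
im=arm.read_camera("scene")[:,:,::-1]; cv2.imwrite("pics/s7full.png",im)
im=im[215:320,280:400]
cv2.imwrite("pics/s7.png",cv2.convertScaleAbs(cv2.resize(im,None,fx=6,fy=5.7,interpolation=cv2.INTER_NEAREST),alpha=1.6,beta=20))
E
```

```text
0.34072642340637693 [ 0.62255198 -0.11094404  0.02791974] [-0.73654324  0.86119902 -2.64824025]
```

View pics/s7.png

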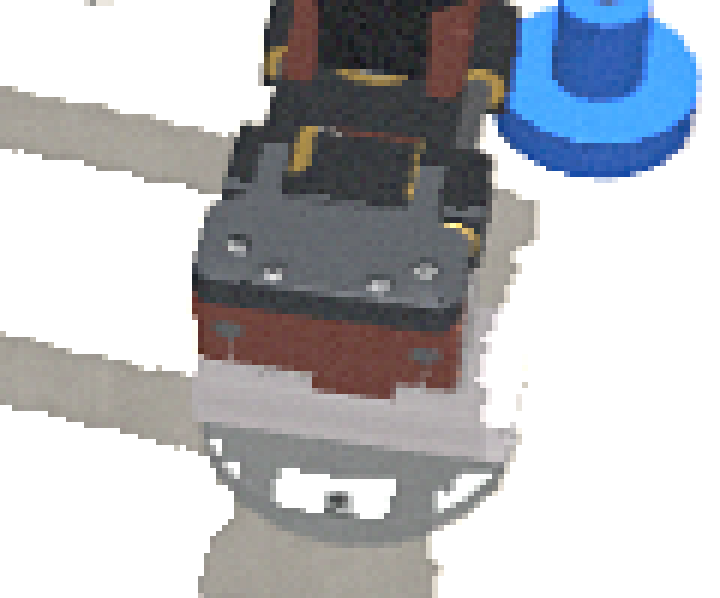

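Gripped: width 0.341 is 30 mm, and the weight reads 2.6 N. The crop shows the oblong nest lifted off the plate. Next: lift it and look at the bare round base.

>>> apply_moves:
  steps:
    - [[0, 0, 0], [0, 0, -0.05], 1]
    - [[0, 0, 0], [0, 0, -0.15], 1]
    - [[0, 0, 0], [0, 0, -0.25], 1]
    - [[0, 0, 0], [0, 0, -0.35], 1]
    - [[0, 0, 0], [0, 0, -0.4], 1]
    - [[0, 0, 0], [0, 0, -0.4], 1]
    - [[0, 0, 0], [0, 0, -0.4], 1]
    - [[0, 0, 0], [0, 0, -0.4], 1]

```text
t: 10.45
eef_pos: [0.622, -0.1109, 0.1071]
tcp_rot: [[0.972, -0.236, -0.002], [-0.236, -0.972, 0.001], [-0.002, -0.0, -1.0]]
wrist_force: [0.7, -0.2, -3.9]
width: 0.338
```

```bash
python3 - <<'E'
from plan import *
plan(.427,-.2715,.105,111.4)
E
```

```text
t 10.45 pos [ 622.  -110.9  107.1] yawy -103.66 width 0.338 F [ 0.7 -0.2 -3.9] q6 1.52
 turn frac [-0.     0.001 -0.39 ]  shift frac [-0.7576  1.0106  0.0118] mm [-151.5  202.1    2.4]
```

>>> apply_moves:
  steps:
    - [[0, 0, -0.03], [-0.08, 0.1, 0], 1]
    - [[0, 0, -0.1], [-0.2, 0.27, 0], 1]
    - [[0, 0, -0.2], [-0.36, 0.47, 0], 1]
    - [[0, 0, -0.3], [-0.52, 0.68, 0], 1]
    - [[0, 0, -0.37], [-0.65, 0.86, 0], 1]
    - [[0, 0, -0.39], [-0.73, 0.97, 0], 1]
    - [[0, 0, -0.39], [-0.758, 1, 0], 1]
    - [[0, 0, -0.39], [-0.758, 1, 0], 1]

```text
t: 11.45
eef_pos: [0.4281, -0.2695, 0.1079]
tcp_rot: [[0.931, 0.364, -0.0], [0.364, -0.931, 0.001], [0.0, -0.001, -1.0]]
wrist_force: [-0.6, 0.4, -3.8]
width: 0.336
```

```bash
python3 - <<'E'
from plan import *
plan(.427,-.2715,.015,111.4)
im=arm.read_camera("scene")[:,:,::-1]; cv2.imwrite("pics/s8full.png",im)
im=arm.read_camera("top")[:,:,::-1]; cv2.imwrite("pics/t8full.png",im)
E
```

```text
t 11.45 pos [ 428.1 -269.5  107.9] yawy -68.65 width 0.336 F [-0.6  0.4 -3.8] q6 0.50
 turn frac [-0.    -0.    -0.001]  shift frac [-0.0087  0.0075  0.4643] mm [-1.7  1.5 92.9]
```

View pics/s8full.png

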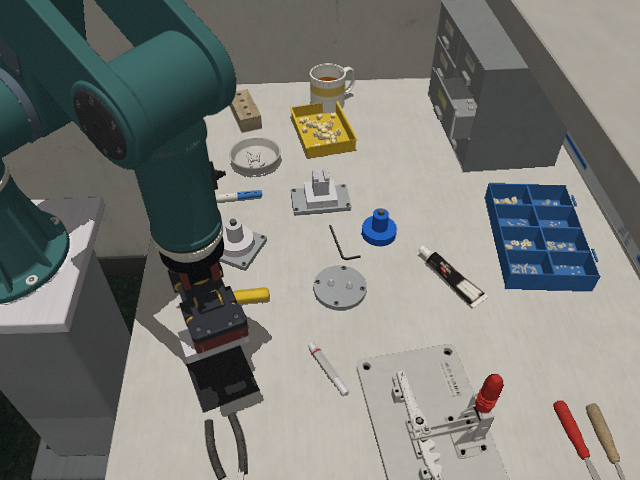

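View pics/t8full.png

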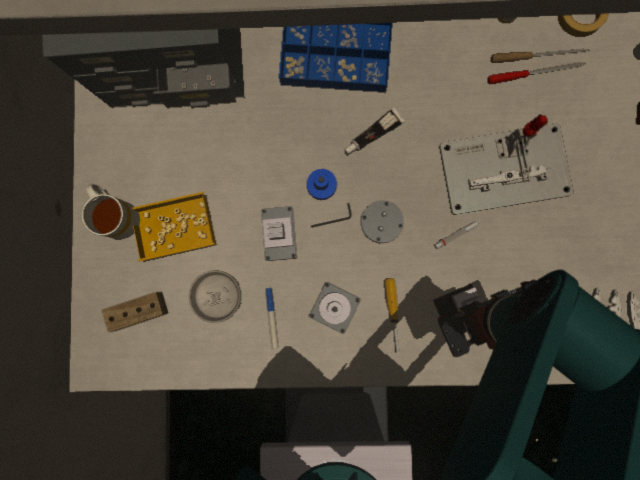

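>>> apply_moves:
  steps:
    - [[0, 0, 0], [-0.009, 0.008, 0.06], 1]
    - [[0, 0, 0], [-0.009, 0.008, 0.15], 1]
    - [[0, 0, 0], [-0.009, 0.008, 0.25], 1]
    - [[0, 0, 0], [-0.009, 0.008, 0.34], 1]
    - [[0, 0, 0], [-0.009, 0.008, 0.41], 1]
    - [[0, 0, 0], [-0.009, 0.008, 0.44], 1]
    - [[0, 0, 0], [-0.009, 0.008, 0.45], 1]
    - [[0, 0, 0], [-0.009, 0.008, 0.45], 1]

```text
t: 12.55
eef_pos: [0.4274, -0.2719, 0.0183]
tcp_rot: [[0.931, 0.366, 0.0], [0.366, -0.931, -0.0], [0.0, 0.0, -1.0]]
wrist_force: [-0.2, 0.2, -3.5]
width: 0.338
```

```bash
python3 - <<'E'
from plan import *
from meas import *
from scipy.optimize import least_squares
plan(.427,-.2715,.013,111.4)
im=arm.read_camera("scene")[:,:,::-1]; cv2.imwrite("pics/s9.png",np.repeat(np.repeat(im[310:420,160:280],6,1),5,0))
for n,(x,y,w,h) in {"top":(354,194,56,56),"scene":(306,256,68,56)}.items():
  im=cv2.imread("pics/t8full.png" if n=="top" else "pics/s8full.png")
  nb,_=masks(n,im,x,y,w,h)
  P=pts(nb,x,y)
  q=np.array([onz(n,*a,.012) for a in P])*1000
  print(n,cv2.minEnclosingCircle(q.astype(np.float32)))
  cv2.imwrite(f"pics/rb_{n}.png",cv2.convertScaleAbs(cv2.resize(im[y:y+h,x:x+w],None,fx=7,fy=7,interpolation=cv2.INTER_CUBIC),alpha=1.4 if n=="top" else 1))
E
```

```text
t 12.55 pos [ 427.4 -271.9   18.3] yawy -68.56 width 0.338 F [-0.2  0.2 -3.5] q6 0.49
 turn frac [ 0. -0.  0.]  shift frac [-0.0008 -0.0028  0.0264] mm [-0.2 -0.6  5.3]Traceback (most recent call last):
  File "<stdin>", line 8, in <module>
  File "meas.py", line 13, in masks
    return big(nb),big(ft)
                   ~~~^^^^
  File "meas.py", line 12, in big
    return (l==1+np.argmax(st[1:,4])).astype(np.uint8)
                 ~~~~~~~~~^^^^^^^^^^
    return _wrapfunc(a, 'argmax', axis=axis, out=out, **kwds)
    return bound(*args, **kwds)
ValueError: attempt to get argmax of an empty sequence
```

View pics/s9.png

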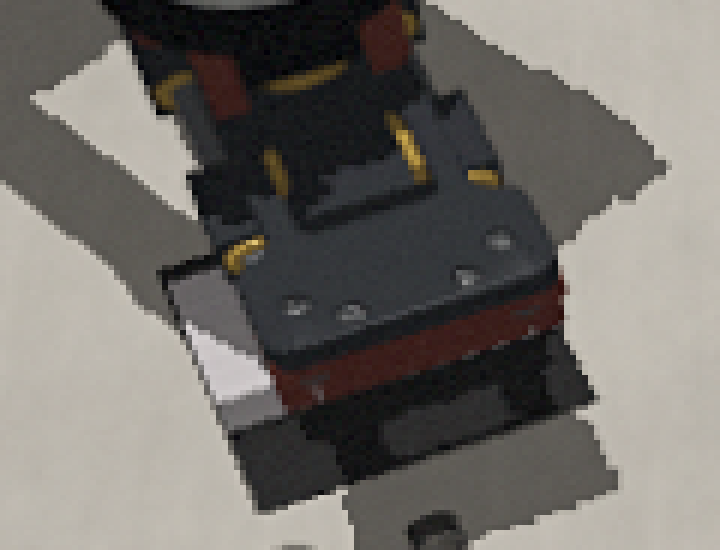

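>>> apply_moves:
  steps:
    - [[0, 0, 0], [0, 0, 0.005], 1]
    - [[0, 0, 0], [0, 0, 0.01], 1]
    - [[0, 0, 0], [0, 0, 0.015], 1]
    - [[0, 0, 0], [0, 0, 0.02], 1]
    - [[0, 0, 0], [0, 0, 0.025], 1]
    - [[0, 0, 0], [0, 0, 0.028], 1]
    - [[0, 0, 0], [0, 0, 0.028], 1]
    - [[0, 0, 0], [0, 0, 0.028], 1]

```text
t: 13.6
eef_pos: [0.4271, -0.2718, 0.0131]
tcp_rot: [[0.931, 0.366, 0.0], [0.366, -0.931, -0.0], [0.0, 0.0, -1.0]]
wrist_force: [-1.4, 2.0, 5.8]
width: 0.339
```

```bash
sed -i 's/        N,l,st,_=cv2/        if not m.any(): return m\n        N,l,st,_=cv2/' meas.py; python3 - <<'E'
from plan import *
from meas import *
plan(.427,-.2715,.012,111.4)
for n,(x,y,w,h) in {"top":(354,194,56,56),"scene":(306,256,68,56)}.items():
  im=cv2.imread("pics/t8full.png" if n=="top" else "pics/s8full.png")
  nb,_=masks(n,im,x,y,w,h)
  P=pts(nb,x,y)
  q=np.array([onz(n,*a,.012) for a in P])*1000
  print(n,cv2.minEnclosingCircle(q.astype(np.float32)))
  cv2.imwrite(f"pics/rb_{n}.png",cv2.convertScaleAbs(cv2.resize(im[y:y+h,x:x+w],None,fx=7,fy=7,interpolation=cv2.INTER_CUBIC),alpha=1.4 if n=="top" else 1))
E
```

```text
t 13.60 pos [ 427.1 -271.8   13.1] yawy -68.56 width 0.339 F [-1.4  2.   5.8] q6 0.49
 turn frac [ 0. -0.  0.]  shift frac [ 0.0003 -0.0014  0.0056] mm [ 0.1 -0.3  1.1]
top ((621.357421875, -111.86351013183594), 46.23553466796875)
scene ((621.04052734375, -117.4359359741211), 49.06132888793945)
```

View pics/rb_top.png

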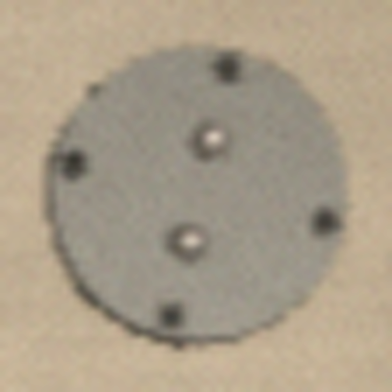

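View pics/rb_scene.png

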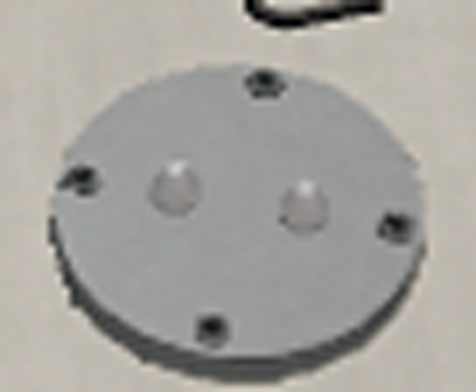

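Touchdown on the mat was at the predicted z. Releasing and rising.

>>> apply_moves:
  steps:
    - [[0, 0, 0], [0, 0, -0.003], -1]
    - [[0, 0, 0], [0, 0, -0.005], -1]
    - [[0, 0, 0], [0, 0, -0.005], -1]
    - [[0, 0, 0], [0, 0, -0.005], -1]
    - [[0, 0, 0], [0, 0, -0.05], -1]
    - [[0, 0, 0], [0, 0, -0.2], -1]
    - [[0, 0, 0], [0, 0, -0.4], -1]
    - [[0, 0, 0], [0, 0, -0.5], -1]

```text
t: 14.6
eef_pos: [0.4279, -0.2725, 0.115]
tcp_rot: [[0.931, 0.366, 0.002], [0.366, -0.931, -0.002], [0.002, 0.003, -1.0]]
wrist_force: [0.5, -0.2, 0.1]
width: 1.001
```

```bash
python3 - <<'E'
from plan import *
plan(.4397,-.0045,.11,-27.8)
plan(.4397,-.0045,.11,62.2)
E
```

```text
t 14.60 pos [ 427.9 -272.5  115. ] yawy -68.56 width 1.001 F [ 0.5 -0.2  0.1] q6 0.49
 turn frac [ 0.002 -0.    -0.453]  shift frac [ 0.5445 -1.2257  0.0226] mm [ 108.9 -245.1    4.5]
t 14.60 pos [ 427.9 -272.5  115. ] yawy -68.56 width 1.001 F [ 0.5 -0.2  0.1] q6 0.49
 turn frac [ 0.001 -0.002  0.547]  shift frac [ 0.5445 -1.2257  0.0226] mm [ 108.9 -245.1    4.5]
```

>>> apply_moves:
  steps:
    - [[0, 0, -0.05], [0.06, -0.12, -0.05], -1]
    - [[0, 0, -0.15], [0.15, -0.35, -0.05], -1]
    - [[0, 0, -0.25], [0.28, -0.62, -0.05], -1]
    - [[0, 0, -0.35], [0.4, -0.88, -0.05], -1]
    - [[0, 0, -0.45], [0.45, -1, -0.05], -1]
    - [[0, 0, -0.453], [0.45, -1, -0.05], -1]
    - [[0, 0, -0.453], [0.45, -1, -0.05], -1]
    - [[0, 0, -0.453], [0.45, -1, -0.05], -1]

```text
t: 15.6
eef_pos: [0.438, -0.0538, 0.1226]
tcp_rot: [[0.469, 0.883, 0.0], [0.883, -0.469, -0.0], [-0.0, 0.0, -1.0]]
wrist_force: [0.5, -0.1, -1.1]
width: 1.0
```

```bash
python3 - <<'E'
from plan import *
plan(.4397,-.0045,.08,-27.8)
im=arm.read_camera("top")[:,:,::-1]; cv2.imwrite("pics/t10full.png",im)
im2=arm.read_camera("scene")[:,:,::-1]; cv2.imwrite("pics/s10full.png",im2)
cv2.imwrite("pics/c10.png",np.hstack([cv2.resize(im[270:345,425:500],(400,400)),cv2.resize(im2[320:420,175:275],(400,400))]))
for p in [(354+211/7,194+138/7),(354+188/7,194+240/7)]: print(onz("top",*p,.0225)*1000)
E
```

```text
t 15.60 pos [438.  -53.8 122.6] yawy -27.95 width 1.000 F [ 0.5 -0.1 -1.1] q6 0.21
 turn frac [ 0.     0.    -0.002]  shift frac [ 0.2217 -0.1081  0.2131] mm [ 44.3 -21.6  42.6]
[ 636.33392374 -116.27140376]
[ 605.19910416 -108.35576762]
```

View pics/c10.png

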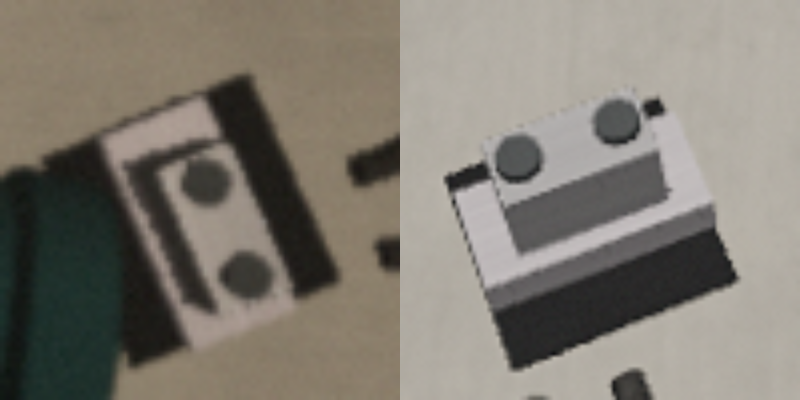

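```bash
python3 - <<'E'
from meas import *
# foot mask: bright; white in both; use pillar-top+foot hull, also from pad ellipses centre (z=.065)
for n,(x,y,w,h),f in(("top",(437,278,56,62),"pics/t10full.png"),("scene",(184,335,75,70),"pics/s10full.png")):
    im=cv2.imread(f); nb,ft=masks(n,im,x,y,w,h)
    P=pts(ft,x,y); q=np.array([onz(n,*a,.021) for a in P],np.float32)*1000
    print(n,cv2.minAreaRect(q))
    g=cv2.resize(im[y:y+h,x:x+w],None,fx=4,fy=4,interpolation=cv2.INTER_LINEAR)
    cv2.imwrite(f"pics/mm_{n}.png",ft*255)
# pads by hand from c10
k=75/400; t=[(425+a*k,270+b*k) for a,b in((206,182),(246,275))]
k=100/400; s=[(175+(a)*k,320+b*k) for a,b in((119,157),(217,121))]
for p in t: print("top pad",onz("top",*p,.065)*1000)
for p in s: print("scene pad",onz("scene",*p,.065)*1000)
E
```

```text
top ((417.20550537109375, -276.3516845703125), (71.46367645263672, 45.487762451171875), 20.77113151550293)
scene ((423.549072265625, -265.31927490234375), (89.89775085449219, 61.41999816894531), 21.138071060180664)
top pad [ 443.33381787 -264.96640016]
top pad [ 408.42953639 -278.28707117]
scene pad [ 410.48713337 -282.04940714]
scene pad [ 445.47857308 -268.50050875]
```

>>> apply_moves:
  steps:
    - [[0, 0, 0], [0.08, -0.04, 0], -1]
    - [[0, 0, 0], [0.18, -0.09, 0], -1]
    - [[0, 0, 0], [0.222, -0.108, 0], -1]
    - [[0, 0, 0], [0.222, -0.108, 0.03], -1]
    - [[0, 0, 0], [0.222, -0.108, 0.1], -1]
    - [[0, 0, 0], [0.222, -0.108, 0.18], -1]
    - [[0, 0, 0], [0.222, -0.108, 0.21], -1]
    - [[0, 0, 0], [0.222, -0.108, 0.21], -1]

```text
t: 16.7
eef_pos: [0.439, -0.0037, 0.0801]
tcp_rot: [[0.467, 0.884, -0.001], [0.884, -0.467, 0.0], [-0.0, -0.001, -1.0]]
wrist_force: [0.2, -0.1, 1.1]
width: 1.001
```

```bash
python3 - <<'E'
from plan import *
plan(.4397,-.0048,.022,-27.8)
im2=arm.read_camera("scene")[:,:,::-1]
cv2.imwrite("pics/s11.png",cv2.resize(im2[180:290,180:300],(720,600)))
E
```

```text
t 16.70 pos [439.   -3.7  80.1] yawy -27.82 width 1.001 F [ 0.2 -0.1  1.1] q6 0.32
 turn frac [-0.001  0.    -0.   ]  shift frac [-0.003   0.006   0.2904] mm [-0.6  1.2 58.1]
```

View pics/s11.png

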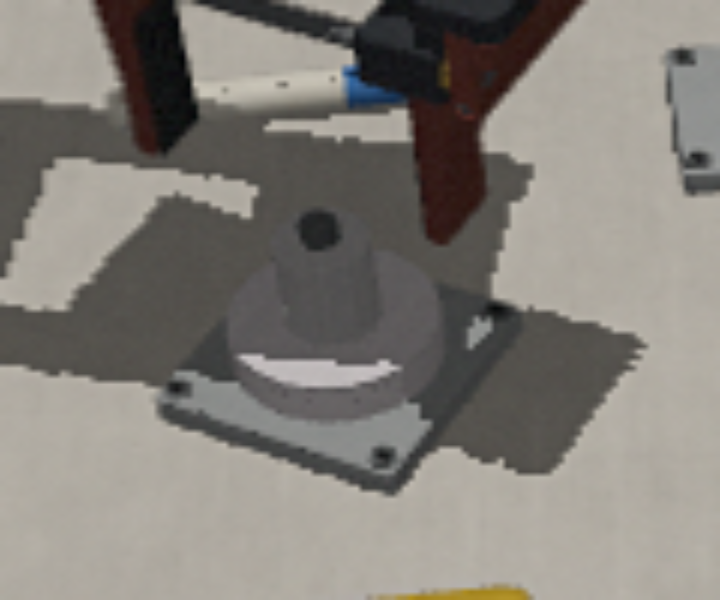

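The fingers straddle the round pillar at crop (320,230). Descending and gripping.

>>> apply_moves:
  steps:
    - [[0, 0, 0], [-0.003, 0.006, 0.06], -1]
    - [[0, 0, 0], [-0.003, 0.006, 0.13], -1]
    - [[0, 0, 0], [-0.003, 0.006, 0.2], -1]
    - [[0, 0, 0], [-0.003, 0.006, 0.26], -1]
    - [[0, 0, 0], [-0.003, 0.006, 0.29], -1]
    - [[0, 0, 0], [-0.003, 0.006, 0.29], -1]
    - [[0, 0, 0], [-0.003, 0.006, 0.29], 1]
    - [[0, 0, 0], [-0.003, 0.006, 0.29], 1]

```text
t: 17.75
eef_pos: [0.4405, -0.0045, 0.0229]
tcp_rot: [[0.466, 0.885, 0.001], [0.885, -0.466, -0.0], [0.0, 0.001, -1.0]]
wrist_force: [-0.7, -0.5, -0.5]
width: 0.815
```

>>> apply_moves:
  steps:
    - [[0, 0, 0], [0, 0, 0], 1]
    - [[0, 0, 0], [0, 0, 0], 1]
    - [[0, 0, 0], [0, 0, 0], 1]
    - [[0, 0, 0], [0, 0, 0], 1]
    - [[0, 0, 0], [0, 0, 0], 1]
    - [[0, 0, 0], [0, 0, -0.02], 1]
    - [[0, 0, 0], [0, 0, -0.04], 1]
    - [[0, 0, 0], [0, 0, -0.06], 1]

```text
t: 18.75
eef_pos: [0.44, -0.0044, 0.0347]
tcp_rot: [[0.466, 0.885, -0.0], [0.885, -0.466, 0.0], [-0.0, -0.0, -1.0]]
wrist_force: [0.1, -0.1, -4.9]
width: 0.336
```

>>> apply_moves:
  steps:
    - [[0, 0, 0], [0, 0, -0.04], 1]
    - [[0, 0, 0], [0, 0, -0.12], 1]
    - [[0, 0, 0], [0, 0, -0.22], 1]
    - [[0, 0, 0], [0, 0, -0.32], 1]
    - [[0, 0, 0], [0, 0, -0.38], 1]
    - [[0, 0, 0], [0, 0, -0.38], 1]
    - [[0, 0, 0], [0, 0, -0.38], 1]
    - [[0, 0, 0], [0, 0, -0.38], 1]

```text
t: 19.75
eef_pos: [0.4394, -0.0043, 0.1098]
tcp_rot: [[0.466, 0.885, -0.002], [0.885, -0.466, 0.0], [-0.0, -0.002, -1.0]]
wrist_force: [-1.4, -0.2, -4.9]
width: 0.334
```

```bash
python3 - <<'E'
from plan import *
plan(.6218,-.1112,.11,76)
im2=arm.read_camera("scene")[:,:,::-1]
cv2.imwrite("pics/s12.png",cv2.resize(im2[180:290,180:300],(720,600)))
E
```

```text
t 19.75 pos [439.4  -4.3 109.8] yawy -27.79 width 0.334 F [-1.4 -0.2 -4.9] q6 0.32
 turn frac [-0.001  0.001  0.847]  shift frac [-0.0475  1.0558 -0.0028] mm [ -9.5 211.2  -0.6]
```

View pics/s12.png

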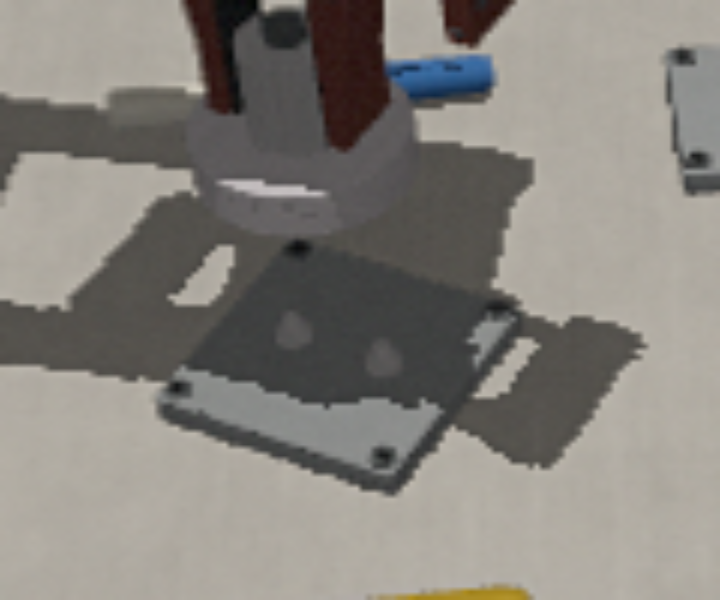

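The studs of the bare square base are at crop (293,330) and (385,357), so they run along −27.8°. The round nest's x is therefore along the tool's y. I'll turn to −14° for the round base.

>>> apply_moves:
  steps:
    - [[0, 0, -0.02], [0, 0.08, 0], 1]
    - [[0, 0, -0.05], [-0.01, 0.22, 0], 1]
    - [[0, 0, -0.08], [-0.02, 0.4, 0], 1]
    - [[0, 0, -0.11], [-0.03, 0.6, 0], 1]
    - [[0, 0, -0.14], [-0.04, 0.8, 0], 1]
    - [[0, 0, -0.153], [-0.047, 0.94, 0], 1]
    - [[0, 0, -0.153], [-0.047, 1, 0], 1]
    - [[0, 0, -0.153], [-0.047, 1, 0], 1]

```text
t: 20.8
eef_pos: [0.6122, -0.1059, 0.1097]
tcp_rot: [[0.243, 0.97, -0.001], [0.97, -0.243, 0.001], [0.0, -0.002, -1.0]]
wrist_force: [-0.5, 0.5, -3.2]
width: 0.34
```

```bash
python3 - <<'E'
from plan import *
plan(.6218,-.1112,.045,-14)
im2=arm.read_camera("top")[:,:,::-1];cv2.imwrite("pics/t13full.png",im2)
E
```

```text
t 20.80 pos [ 612.2 -105.9  109.7] yawy -14.06 width 0.340 F [-0.5  0.5 -3.2] q6 -0.04
 turn frac [-0.001 -0.    -0.001]  shift frac [-0.0142  0.0533  0.3235] mm [-2.8 10.7 64.7]
```

>>> apply_moves:
  steps:
    - [[0, 0, 0], [-0.008, 0.03, 0.03], 1]
    - [[0, 0, 0], [-0.014, 0.053, 0.1], 1]
    - [[0, 0, 0], [-0.014, 0.053, 0.17], 1]
    - [[0, 0, 0], [-0.014, 0.053, 0.25], 1]
    - [[0, 0, 0], [-0.014, 0.053, 0.31], 1]
    - [[0, 0, 0], [-0.014, 0.053, 0.323], 1]
    - [[0, 0, 0], [-0.014, 0.053, 0.323], 1]
    - [[0, 0, 0], [-0.014, 0.053, 0.323], 1]

```text
t: 21.85
eef_pos: [0.6228, -0.1114, 0.0465]
tcp_rot: [[0.242, 0.97, 0.001], [0.97, -0.242, -0.0], [0.0, 0.001, -1.0]]
wrist_force: [0.2, 0.3, -3.8]
width: 0.337
```

```bash
python3 - <<'E'
from plan import *
plan(.6218,-.1112,.022,-14)
im2=arm.read_camera("scene")[:,:,::-1]
cv2.imwrite("pics/s14.png",cv2.resize(im2[215:325,280:400],(720,600)))
from meas import *
# foot from scene if visible at z underside+18 = .053
E
```

```text
t 21.85 pos [ 622.8 -111.4   46.5] yawy -14.02 width 0.337 F [ 0.2  0.3 -3.8] q6 -0.04
 turn frac [ 0.001 -0.    -0.   ]  shift frac [-1.000e-04 -5.400e-03  1.224e-01] mm [-0.  -1.1 24.5]
```

View pics/s14.png

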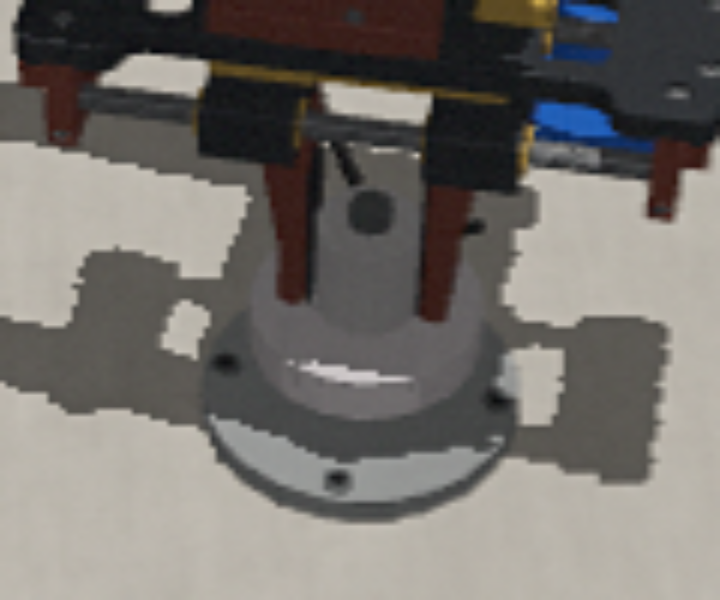

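The foot is centred over the round plate (crop 365,400). Lowering gently.

>>> apply_moves:
  steps:
    - [[0, 0, 0], [0, -0.005, 0.02], 1]
    - [[0, 0, 0], [0, -0.005, 0.04], 1]
    - [[0, 0, 0], [0, -0.005, 0.06], 1]
    - [[0, 0, 0], [0, -0.005, 0.08], 1]
    - [[0, 0, 0], [0, -0.005, 0.1], 1]
    - [[0, 0, 0], [0, -0.005, 0.115], 1]
    - [[0, 0, 0], [0, -0.005, 0.115], 1]
    - [[0, 0, 0], [0, -0.005, 0.115], 1]

```text
t: 22.9
eef_pos: [0.6219, -0.1112, 0.023]
tcp_rot: [[0.242, 0.97, 0.001], [0.97, -0.242, -0.0], [0.0, 0.001, -1.0]]
wrist_force: [1.7, -1.2, -5.4]
width: 0.328
```

```bash
python3 - <<'E'
from plan import *
plan(.6218,-.1112,.022,-14)
E
```

```text
t 22.90 pos [ 621.9 -111.2   23. ] yawy -14.02 width 0.328 F [ 1.7 -1.2 -5.4] q6 -0.04
 turn frac [ 0.001 -0.    -0.   ]  shift frac [ 0.0001 -0.0007  0.0048] mm [ 0.  -0.1  1. ]
```

The studs are in, with no resistance. Pressing 1.5 mm further, then releasing and rising.

>>> apply_moves:
  steps:
    - [[0, 0, 0], [0, 0, 0.004], 1]
    - [[0, 0, 0], [0, 0, 0.008], 1]
    - [[0, 0, 0], [0, 0, 0.01], 1]
    - [[0, 0, 0], [0, 0, 0.01], 1]
    - [[0, 0, 0], [0, 0, 0.01], 1]
    - [[0, 0, 0], [0, 0, 0.01], 1]
    - [[0, 0, 0], [0, 0, 0.01], 1]
    - [[0, 0, 0], [0, 0, 0.01], 1]

```text
t: 23.9
eef_pos: [0.6221, -0.1113, 0.0225]
tcp_rot: [[0.242, 0.97, 0.002], [0.97, -0.242, -0.0], [-0.0, 0.002, -1.0]]
wrist_force: [0.6, 0.1, 8.0]
width: 0.334
```

>>> apply_moves:
  steps:
    - [[0, 0, 0], [0, 0, -0.005], -1]
    - [[0, 0, 0], [0, 0, -0.005], -1]
    - [[0, 0, 0], [0, 0, -0.005], -1]
    - [[0, 0, 0], [0, 0, -0.005], -1]
    - [[0, 0, 0], [0, 0, -0.05], -1]
    - [[0, 0, 0], [0, 0, -0.2], -1]
    - [[0, 0, 0], [0, 0, -0.4], -1]
    - [[0, 0, 0], [0, 0, -0.5], -1]

```text
t: 24.9
eef_pos: [0.6225, -0.1114, 0.1238]
tcp_rot: [[0.242, 0.97, 0.003], [0.97, -0.242, -0.001], [-0.0, 0.003, -1.0]]
wrist_force: [-0.2, -0.8, 0.1]
width: 1.003
```

```bash
python3 - <<'E'
from plan import *
plan(.6027,.1136,.12,94.1)
im2=arm.read_camera("scene")[:,:,::-1]
cv2.imwrite("pics/s15.png",cv2.resize(im2[215:325,280:400],(720,600)))
E
```

```text
t 24.90 pos [ 622.5 -111.4  123.8] yawy -14.02 width 1.003 F [-0.2 -0.8  0.1] q6 -0.04
 turn frac [ 0.002 -0.001  0.799]  shift frac [ 1.0674 -0.3688  0.0175] mm [213.5 -73.8   3.5]
```

View pics/s15.png

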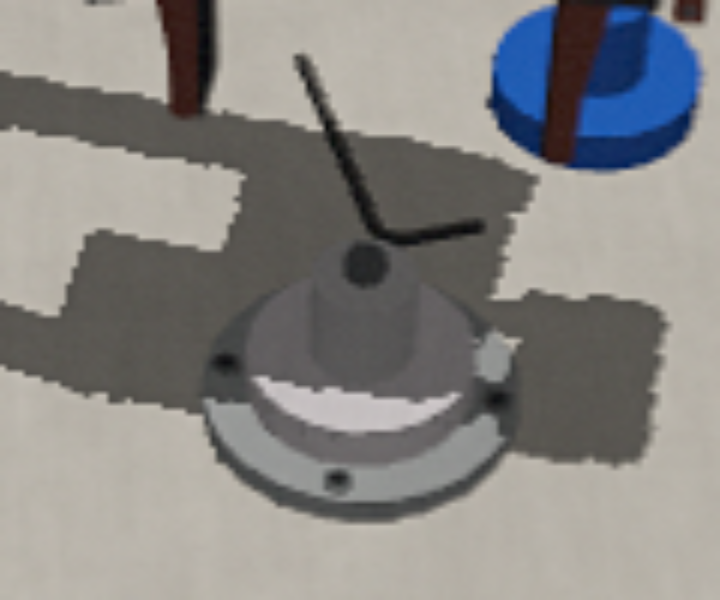

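The round nest is seated flat on the round plate (crop 365,380). Next is the square nest.

>>> apply_moves:
  steps:
    - [[0, 0, 0.09], [0.1, -0.04, 0], -1]
    - [[0, 0, 0.19], [0.3, -0.1, 0], -1]
    - [[0, 0, 0.3], [0.5, -0.17, 0], -1]
    - [[0, 0, 0.41], [0.7, -0.24, 0], -1]
    - [[0, 0, 0.52], [0.9, -0.31, 0], -1]
    - [[0, 0, 0.63], [1, -0.35, 0], -1]
    - [[0, 0, 0.74], [1, -0.368, 0], -1]
    - [[0, 0, 0.8], [1, -0.368, 0], -1]

```text
t: 25.95
eef_pos: [0.5976, 0.1015, 0.1206]
tcp_rot: [[0.998, 0.067, -0.001], [0.067, -0.998, 0.0], [-0.001, -0.0, -1.0]]
wrist_force: [0.1, -1.1, -0.3]
width: 1.0
```

```bash
python3 - <<'E'
from plan import *
plan(.6027,.1136,.08,94.1)
E
```

```text
t 25.95 pos [597.6 101.5 120.6] yawy -86.18 width 1.000 F [ 0.1 -1.1 -0.3] q6 1.56
 turn frac [-0.     0.    -0.003]  shift frac [ 0.0294 -0.0588  0.2031] mm [  5.9 -11.8  40.6]
```

>>> apply_moves:
  steps:
    - [[0, 0, -0.003], [0.029, -0.059, 0], -1]
    - [[0, 0, -0.003], [0.029, -0.059, 0], -1]
    - [[0, 0, -0.003], [0.029, -0.059, 0.05], -1]
    - [[0, 0, -0.003], [0.029, -0.059, 0.12], -1]
    - [[0, 0, -0.003], [0.029, -0.059, 0.19], -1]
    - [[0, 0, -0.003], [0.029, -0.059, 0.2], -1]
    - [[0, 0, -0.003], [0.029, -0.059, 0.2], -1]
    - [[0, 0, -0.003], [0.029, -0.059, 0.2], -1]

```text
t: 26.95
eef_pos: [0.6037, 0.113, 0.0813]
tcp_rot: [[0.997, 0.074, 0.001], [0.074, -0.997, 0.0], [0.001, -0.0, -1.0]]
wrist_force: [-0.3, -0.2, -0.1]
width: 1.0
```

```bash
python3 - <<'E'
from plan import *
plan(.6027,.1136,.022,94.1)
im2=arm.read_camera("scene")[:,:,::-1]
cv2.imwrite("pics/s16.png",cv2.resize(im2[130:240,260:380],(720,600)))
E
```

```text
t 26.95 pos [603.7 113.   81.3] yawy -85.75 width 1.000 F [-0.3 -0.2 -0.1] q6 1.57
 turn frac [-0.    -0.001  0.002]  shift frac [-0.0051 -0.0033  0.2965] mm [-1.  -0.7 59.3]
```

View pics/s16.png

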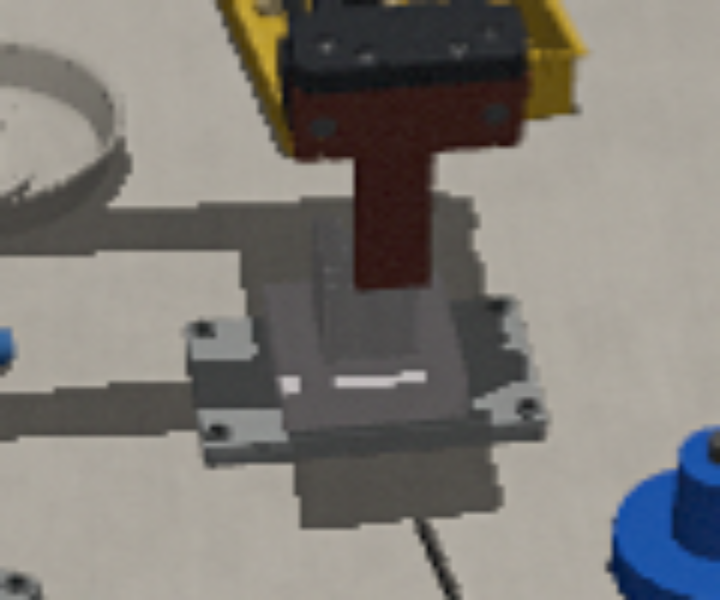

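```bash
python3 - <<'E'
from plan import *
a=np.radians(94.2);Y=np.array([np.cos(a),np.sin(a),0])
c=np.array([.6037,.113,0])
for z in(.09,.1): print("tip",[np.round(((np.array(proj("scene",c-Y*s+[0,0,z]))-[260,130])*[6,600/110]),0) for s in (.0575,)])
n=np.array([.602,.1125,0]);print("pillar front top",[(np.array(proj("scene",n-Y*.015+[0,0,z]))-[260,130])*[6,600/110] for z in(.03,.074)])
E
```

```text
tip [array([392., 304.])]
tip [array([392., 282.])]
pillar front top [array([366.63950414, 353.07355567]), array([367.11521005, 259.81767124])]
```

The fingertip position matches the projection (392 against 393). Descending and gripping.

>>> apply_moves:
  steps:
    - [[0, 0, 0], [-0.005, -0.003, 0.06], -1]
    - [[0, 0, 0], [-0.005, -0.003, 0.13], -1]
    - [[0, 0, 0], [-0.005, -0.003, 0.2], -1]
    - [[0, 0, 0], [-0.005, -0.003, 0.26], -1]
    - [[0, 0, 0], [-0.005, -0.003, 0.296], -1]
    - [[0, 0, 0], [-0.005, -0.003, 0.296], -1]
    - [[0, 0, 0], [-0.005, -0.003, 0.296], 1]
    - [[0, 0, 0], [-0.005, -0.003, 0.296], 1]

```text
t: 28.0
eef_pos: [0.6027, 0.1136, 0.0222]
tcp_rot: [[0.997, 0.074, 0.001], [0.074, -0.997, 0.0], [0.001, -0.0, -1.0]]
wrist_force: [-0.4, -0.3, 0.4]
width: 0.814
```

>>> apply_moves:
  steps:
    - [[0, 0, 0], [0, 0, 0], 1]
    - [[0, 0, 0], [0, 0, 0], 1]
    - [[0, 0, 0], [0, 0, 0], 1]
    - [[0, 0, 0], [0, 0, 0], 1]
    - [[0, 0, 0], [0, 0, 0], 1]
    - [[0, 0, 0], [0, 0, -0.02], 1]
    - [[0, 0, 0], [0, 0, -0.04], 1]
    - [[0, 0, 0], [0, 0, -0.06], 1]

```text
t: 29.0
eef_pos: [0.6021, 0.1136, 0.0339]
tcp_rot: [[0.997, 0.074, -0.0], [0.074, -0.997, 0.0], [-0.0, -0.0, -1.0]]
wrist_force: [-0.5, -0.4, -2.5]
width: 0.344
```

>>> apply_moves:
  steps:
    - [[0, 0, 0], [0, 0, -0.04], 1]
    - [[0, 0, 0], [0, 0, -0.12], 1]
    - [[0, 0, 0], [0, 0, -0.22], 1]
    - [[0, 0, 0], [0, 0, -0.32], 1]
    - [[0, 0, 0], [0, 0, -0.38], 1]
    - [[0, 0, 0], [0, 0, -0.38], 1]
    - [[0, 0, 0], [0, 0, -0.38], 1]
    - [[0, 0, 0], [0, 0, -0.38], 1]

```text
t: 30.0
eef_pos: [0.6015, 0.1135, 0.1088]
tcp_rot: [[0.997, 0.074, -0.002], [0.074, -0.997, 0.0], [-0.002, -0.0, -1.0]]
wrist_force: [-0.4, -0.2, -2.5]
width: 0.338
```

```bash
python3 - <<'E'
from plan import *
plan(.4397,-.0047,.108,62.2)
im2=arm.read_camera("scene")[:,:,::-1];cv2.imwrite("pics/s17full.png",im2)
cv2.imwrite("pics/s17.png",np.hstack([cv2.resize(im2[130:240,260:380],(400,366)),cv2.resize(im2[205:280,200:280],(400,366))]))
E
```

```text
t 30.00 pos [601.5 113.5 108.8] yawy -85.75 width 0.338 F [-0.4 -0.2 -2.5] q6 1.57
 turn frac [0.    0.001 0.356]  shift frac [-0.8506  0.5293  0.0054] mm [-170.1  105.9    1.1]
```

View pics/s17.png

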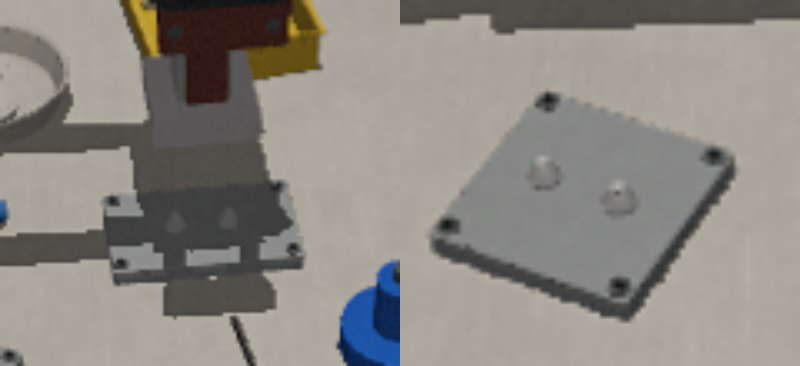

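>>> apply_moves:
  steps:
    - [[0, 0, 0.03], [-0.07, 0.04, 0], 1]
    - [[0, 0, 0.09], [-0.2, 0.12, 0], 1]
    - [[0, 0, 0.16], [-0.36, 0.22, 0], 1]
    - [[0, 0, 0.23], [-0.52, 0.32, 0], 1]
    - [[0, 0, 0.3], [-0.68, 0.42, 0], 1]
    - [[0, 0, 0.356], [-0.8, 0.5, 0], 1]
    - [[0, 0, 0.356], [-0.85, 0.53, 0], 1]
    - [[0, 0, 0.356], [-0.85, 0.53, 0], 1]

```text
t: 31.05
eef_pos: [0.4401, -0.005, 0.1098]
tcp_rot: [[0.885, -0.466, 0.0], [-0.466, -0.885, 0.0], [-0.0, -0.0, -1.0]]
wrist_force: [-0.0, -0.1, -3.7]
width: 0.339
```

```bash
python3 - <<'E'
from plan import *
plan(.4397,-.0047,.045,62.2)
im=cv2.imread("pics/s17full.png")
for a,b in((545,165),(618,188)): pass
k=80/400;kk=75/366
for p in [(200+143*k,205+160*kk),(200+217*k,205+183*kk)]: print(onz("scene",*p,.0225)*1000)
E
```

```text
t 31.05 pos [440.1  -5.  109.8] yawy -117.80 width 0.339 F [-0.  -0.1 -3.7] q6 1.89
 turn frac [-0.  0. -0.]  shift frac [-2.500e-03 -3.000e-04  3.239e-01] mm [-0.5 -0.1 64.8]
[426.29984013  -0.92827076]
[454.05208822 -14.36944943]
```

>>> apply_moves:
  steps:
    - [[0, 0, 0], [-0.003, 0, 0.04], 1]
    - [[0, 0, 0], [-0.003, 0, 0.11], 1]
    - [[0, 0, 0], [-0.003, 0, 0.19], 1]
    - [[0, 0, 0], [-0.003, 0, 0.27], 1]
    - [[0, 0, 0], [-0.003, 0, 0.31], 1]
    - [[0, 0, 0], [-0.003, 0, 0.323], 1]
    - [[0, 0, 0], [-0.003, 0, 0.323], 1]
    - [[0, 0, 0], [-0.003, 0, 0.323], 1]

```text
t: 32.05
eef_pos: [0.4406, -0.0045, 0.0455]
tcp_rot: [[0.885, -0.466, 0.001], [-0.466, -0.885, -0.0], [0.001, -0.0, -1.0]]
wrist_force: [0.3, -0.5, -2.6]
width: 0.342
```

```bash
python3 - <<'E'
from plan import *
plan(.4397,-.0047,.022,62.2)
im2=arm.read_camera("scene")[:,:,::-1]
cv2.imwrite("pics/s18.png",cv2.resize(im2[190:290,190:290],(600,600)))
E
```

```text
t 32.05 pos [440.6  -4.5  45.5] yawy -117.78 width 0.342 F [ 0.3 -0.5 -2.6] q6 1.89
 turn frac [-0.    -0.001  0.   ]  shift frac [-0.0035  0.0028  0.1174] mm [-0.7  0.6 23.5]
```

View pics/s18.png

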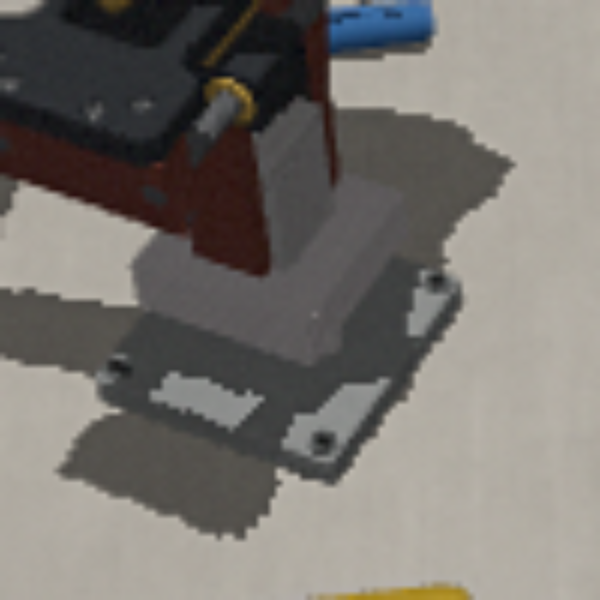

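The square foot is parallel to the plate and centred over it. Lowering.

>>> apply_moves:
  steps:
    - [[0, 0, 0], [-0.002, 0.001, 0.02], 1]
    - [[0, 0, 0], [-0.002, 0.001, 0.04], 1]
    - [[0, 0, 0], [-0.002, 0.001, 0.06], 1]
    - [[0, 0, 0], [-0.002, 0.001, 0.08], 1]
    - [[0, 0, 0], [-0.002, 0.001, 0.1], 1]
    - [[0, 0, 0], [-0.002, 0.001, 0.115], 1]
    - [[0, 0, 0], [-0.002, 0.001, 0.12], 1]
    - [[0, 0, 0], [-0.002, 0.001, 0.12], 1]

```text
t: 33.1
eef_pos: [0.4396, -0.0045, 0.0217]
tcp_rot: [[0.885, -0.466, 0.0], [-0.466, -0.885, 0.0], [0.0, -0.0, -1.0]]
wrist_force: [-2.5, 0.5, 9.0]
width: 0.337
```

```bash
python3 - <<'E'
from plan import *
plan(.4397,-.0047,.022,62.2)
E
```

```text
t 33.10 pos [439.6  -4.5  21.7] yawy -117.79 width 0.337 F [-2.5  0.5  9. ] q6 1.89
 turn frac [-0. -0.  0.]  shift frac [ 0.001   0.0007 -0.0017] mm [ 0.2  0.1 -0.3]
```

Seated: contact is at the same height at which it was gripped. Releasing, then on to the oblong nest on the mat.

>>> apply_moves:
  steps:
    - [[0, 0, 0], [0, 0, -0.003], -1]
    - [[0, 0, 0], [0, 0, -0.003], -1]
    - [[0, 0, 0], [0, 0, -0.003], -1]
    - [[0, 0, 0], [0, 0, -0.003], -1]
    - [[0, 0, 0], [0, 0, -0.05], -1]
    - [[0, 0, 0], [0, 0, -0.2], -1]
    - [[0, 0, 0], [0, 0, -0.4], -1]
    - [[0, 0, 0], [0, 0, -0.5], -1]

```text
t: 34.1
eef_pos: [0.4406, -0.0047, 0.1235]
tcp_rot: [[0.885, -0.466, 0.003], [-0.466, -0.885, -0.0], [0.003, -0.001, -1.0]]
wrist_force: [-0.2, -0.1, -0.1]
width: 1.0
```

```bash
python3 - <<'E'
from plan import *
plan(.4271,-.2718,.12,111.4)
im2=arm.read_camera("scene")[:,:,::-1]
cv2.imwrite("pics/s19.png",cv2.resize(im2[190:290,190:290],(600,600)))
E
```

```text
t 34.10 pos [440.6  -4.7 123.5] yawy -117.79 width 1.000 F [-0.2 -0.1 -0.1] q6 1.89
 turn frac [ 0.    -0.002 -0.547]  shift frac [0.563  1.2132 0.0179] mm [112.6 242.6   3.6]
```

View pics/s19.png

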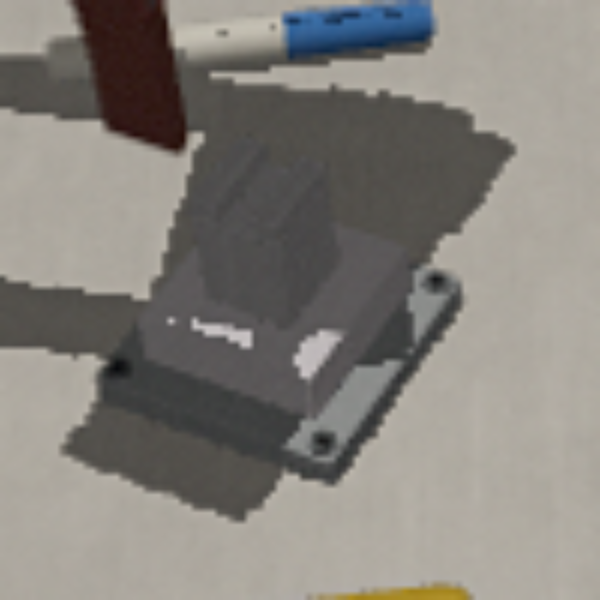

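Square nest is down flat. Moving toward the mat.

>>> apply_moves:
  steps:
    - [[0, 0, -0.09], [0.05, 0.12, 0], -1]
    - [[0, 0, -0.18], [0.16, 0.35, 0], -1]
    - [[0, 0, -0.27], [0.28, 0.6, 0], -1]
    - [[0, 0, -0.36], [0.4, 0.85, 0], -1]
    - [[0, 0, -0.45], [0.5, 1, 0], -1]
    - [[0, 0, -0.547], [0.563, 1, 0], -1]
    - [[0, 0, -0.547], [0.563, 1, 0], -1]
    - [[0, 0, -0.547], [0.563, 1, 0], -1]

```text
t: 35.15
eef_pos: [0.4452, -0.233, 0.1207]
tcp_rot: [[0.932, 0.363, -0.001], [0.363, -0.932, 0.001], [-0.001, -0.001, -1.0]]
wrist_force: [0.4, 0.6, -0.3]
width: 0.999
```

```bash
python3 - <<'E'
from plan import *
plan(.4271,-.2718,.07,111.4)
E
```

```text
t 35.15 pos [ 445.2 -233.   120.7] yawy -68.70 width 0.999 F [ 0.4  0.6 -0.3] q6 0.58
 turn frac [-0.001  0.    -0.001]  shift frac [-0.1547  0.148   0.2536] mm [-30.9  29.6  50.7]
```

>>> apply_moves:
  steps:
    - [[0, 0, 0], [-0.06, 0.06, 0], -1]
    - [[0, 0, 0], [-0.13, 0.12, 0], -1]
    - [[0, 0, 0], [-0.155, 0.148, 0], -1]
    - [[0, 0, 0], [-0.155, 0.148, 0.06], -1]
    - [[0, 0, 0], [-0.155, 0.148, 0.15], -1]
    - [[0, 0, 0], [-0.155, 0.148, 0.23], -1]
    - [[0, 0, 0], [-0.155, 0.148, 0.253], -1]
    - [[0, 0, 0], [-0.155, 0.148, 0.253], -1]

```text
t: 36.15
eef_pos: [0.4277, -0.2724, 0.07]
tcp_rot: [[0.931, 0.366, -0.001], [0.366, -0.931, 0.001], [-0.0, -0.001, -1.0]]
wrist_force: [-0.3, 0.4, 0.4]
width: 1.001
```

```bash
python3 - <<'E'
from plan import *
plan(.4271,-.2718,.0135,111.4)
E
```

```text
t 36.15 pos [ 427.7 -272.4   70. ] yawy -68.56 width 1.001 F [-0.3  0.4  0.4] q6 0.49
 turn frac [-0.001  0.     0.   ]  shift frac [-0.0017 -0.0037  0.2825] mm [-0.3 -0.7 56.5]
```

>>> apply_moves:
  steps:
    - [[0, 0, 0], [-0.002, -0.003, 0.06], -1]
    - [[0, 0, 0], [-0.002, -0.003, 0.13], -1]
    - [[0, 0, 0], [-0.002, -0.003, 0.2], -1]
    - [[0, 0, 0], [-0.002, -0.003, 0.26], -1]
    - [[0, 0, 0], [-0.002, -0.003, 0.283], -1]
    - [[0, 0, 0], [-0.002, -0.003, 0.283], -1]
    - [[0, 0, 0], [-0.002, -0.003, 0.283], 1]
    - [[0, 0, 0], [-0.002, -0.003, 0.283], 1]

```text
t: 37.15
eef_pos: [0.4276, -0.2726, 0.0143]
tcp_rot: [[0.931, 0.366, 0.001], [0.366, -0.931, -0.0], [0.0, 0.001, -1.0]]
wrist_force: [0.1, 0.1, 1.0]
width: 0.811
```

>>> apply_moves:
  steps:
    - [[0, 0, 0], [0, 0, 0], 1]
    - [[0, 0, 0], [0, 0, 0], 1]
    - [[0, 0, 0], [0, 0, 0], 1]
    - [[0, 0, 0], [0, 0, 0], 1]
    - [[0, 0, 0], [0, 0, 0], 1]
    - [[0, 0, 0], [0, 0, 0], 1]
    - [[0, 0, 0], [0, 0, -0.03], 1]
    - [[0, 0, 0], [0, 0, -0.06], 1]

```text
t: 38.15
eef_pos: [0.4271, -0.2722, 0.026]
tcp_rot: [[0.931, 0.366, -0.0], [0.366, -0.931, 0.0], [-0.0, -0.001, -1.0]]
wrist_force: [-0.1, 0.6, -4.1]
width: 0.34
```

>>> apply_moves:
  steps:
    - [[0, 0, 0], [0, 0, -0.06], 1]
    - [[0, 0, 0], [0, 0, -0.16], 1]
    - [[0, 0, 0], [0, 0, -0.28], 1]
    - [[0, 0, 0], [0, 0, -0.4], 1]
    - [[0, 0, 0], [0, 0, -0.5], 1]
    - [[0, 0, 0], [0, 0, -0.53], 1]
    - [[0, 0, 0], [0, 0, -0.53], 1]
    - [[0, 0, 0], [0, 0, -0.53], 1]

```text
t: 39.15
eef_pos: [0.4268, -0.2719, 0.1311]
tcp_rot: [[0.931, 0.366, -0.001], [0.366, -0.931, 0.001], [-0.001, -0.001, -1.0]]
wrist_force: [-0.7, 0.2, -2.9]
width: 0.337
```

```bash
python3 - <<'E'
from plan import *
plan(.602,.113,.13,94.1)
im=arm.read_camera("top")[:,:,::-1];im2=arm.read_camera("scene")[:,:,::-1];cv2.imwrite("pics/t20full.png",im);cv2.imwrite("pics/s20full.png",im2)
x,y,w,h=248,201,64,64
from meas import *
nb,_=masks("top",im,x,y,w,h);q=np.array([onz("top",*a,.012) for a in pts(nb,x,y)],np.float32)*1000;print(cv2.minAreaRect(q))
cv2.imwrite("pics/ob.png",cv2.convertScaleAbs(np.hstack([cv2.resize(im[y:y+h,x:x+w],(400,400),interpolation=cv2.INTER_CUBIC),cv2.resize(im2[160:230,285:355],(400,400),interpolation=cv2.INTER_CUBIC)]),alpha=1.2))
E
```

```text
t 39.15 pos [ 426.8 -271.9  131.1] yawy -68.56 width 0.337 F [-0.7  0.2 -2.9] q6 0.49
 turn frac [-0.001  0.001  0.193]  shift frac [ 1.5189 -1.4712  0.0068] mm [ 303.8 -294.2    1.4]
((601.0964965820312, 111.92952728271484), (114.18180084228516, 68.11363983154297), 4.109096527099609)
```

View pics/ob.png

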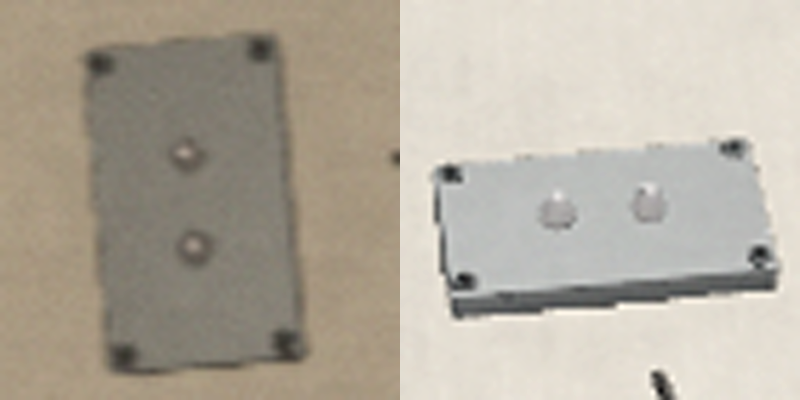

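The bare oblong base shows two studs along its long axis at 4.1°, with its centre at (601,112). Carrying the oblong nest over in two legs.

>>> apply_moves:
  steps:
    - [[0, 0, 0], [0.06, -0.06, 0], 1]
    - [[0, 0, 0], [0.17, -0.17, 0], 1]
    - [[0, 0, 0], [0.32, -0.32, 0], 1]
    - [[0, 0, 0], [0.48, -0.47, 0], 1]
    - [[0, 0, 0], [0.64, -0.62, 0], 1]
    - [[0, 0, 0], [0.78, -0.75, 0], 1]
    - [[0, 0, 0], [0.85, -0.82, 0], 1]
    - [[0, 0, 0], [0.87, -0.84, 0], 1]

```text
t: 40.25
eef_pos: [0.5279, -0.0503, 0.1315]
tcp_rot: [[0.93, 0.368, -0.001], [0.368, -0.93, 0.001], [-0.0, -0.001, -1.0]]
wrist_force: [-0.2, -0.4, -3.3]
width: 0.341
```

>>> apply_moves:
  steps:
    - [[0, 0, 0.03], [0.06, -0.06, 0], 1]
    - [[0, 0, 0.07], [0.17, -0.17, 0], 1]
    - [[0, 0, 0.12], [0.32, -0.32, 0], 1]
    - [[0, 0, 0.16], [0.46, -0.45, 0], 1]
    - [[0, 0, 0.19], [0.57, -0.56, 0], 1]
    - [[0, 0, 0.193], [0.62, -0.61, 0], 1]
    - [[0, 0, 0.193], [0.64, -0.63, 0], 1]
    - [[0, 0, 0.193], [0.64, -0.63, 0], 1]

```text
t: 41.25
eef_pos: [0.6005, 0.111, 0.1317]
tcp_rot: [[0.997, 0.071, -0.001], [0.071, -0.997, -0.0], [-0.001, 0.0, -1.0]]
wrist_force: [-0.2, -0.3, -2.7]
width: 0.344
```

```bash
python3 - <<'E'
from plan import *
plan(.6018,.1129,.045,94.1)
E
```

```text
t 41.25 pos [600.5 111.  131.7] yawy -85.91 width 0.344 F [-0.2 -0.3 -2.7] q6 1.57
 turn frac [ 0.  0. -0.]  shift frac [ 0.0073 -0.0092  0.4335] mm [ 1.5 -1.8 86.7]
```

>>> apply_moves:
  steps:
    - [[0, 0, 0], [0.007, -0.009, 0.05], 1]
    - [[0, 0, 0], [0.007, -0.009, 0.13], 1]
    - [[0, 0, 0], [0.007, -0.009, 0.22], 1]
    - [[0, 0, 0], [0.007, -0.009, 0.31], 1]
    - [[0, 0, 0], [0.007, -0.009, 0.39], 1]
    - [[0, 0, 0], [0.007, -0.009, 0.43], 1]
    - [[0, 0, 0], [0.007, -0.009, 0.433], 1]
    - [[0, 0, 0], [0.007, -0.009, 0.433], 1]

```text
t: 42.25
eef_pos: [0.6028, 0.1136, 0.0457]
tcp_rot: [[0.997, 0.071, 0.001], [0.071, -0.997, 0.0], [0.001, -0.0, -1.0]]
wrist_force: [0.8, 0.8, -2.5]
width: 0.338
```

```bash
python3 - <<'E'
from plan import *
plan(.6018,.1129,.023,94.1)
im2=arm.read_camera("scene")[:,:,::-1]
cv2.imwrite("pics/s21.png",cv2.resize(im2[140:240,270:370],(600,600)))
E
```

```text
t 42.25 pos [602.8 113.6  45.7] yawy -85.93 width 0.338 F [ 0.8  0.8 -2.5] q6 1.57
 turn frac [-0.    -0.001 -0.   ]  shift frac [-0.0052  0.0034  0.1137] mm [-1.   0.7 22.7]
```

View pics/s21.png

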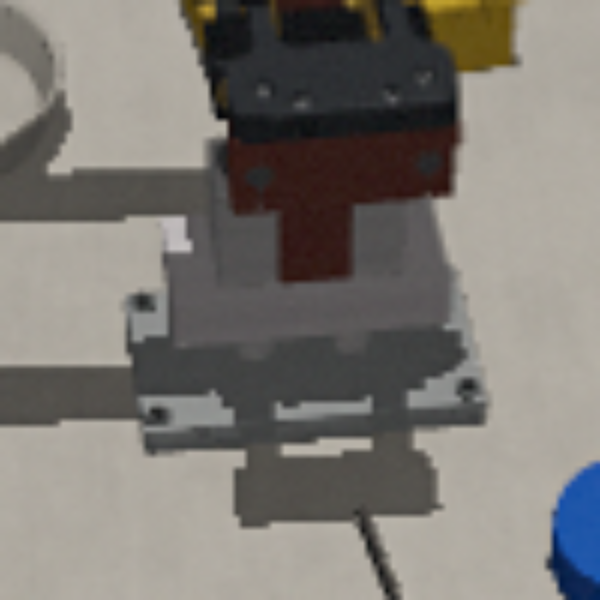

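The foot is centred and parallel over the plate, with the studs just visible below it. Lowering.

>>> apply_moves:
  steps:
    - [[0, 0, 0], [-0.003, 0.002, 0.02], 1]
    - [[0, 0, 0], [-0.003, 0.002, 0.04], 1]
    - [[0, 0, 0], [-0.003, 0.002, 0.06], 1]
    - [[0, 0, 0], [-0.003, 0.002, 0.08], 1]
    - [[0, 0, 0], [-0.003, 0.002, 0.1], 1]
    - [[0, 0, 0], [-0.003, 0.002, 0.112], 1]
    - [[0, 0, 0], [-0.003, 0.002, 0.117], 1]
    - [[0, 0, 0], [-0.003, 0.002, 0.117], 1]

```text
t: 43.3
eef_pos: [0.6015, 0.1131, 0.0229]
tcp_rot: [[0.997, 0.071, -0.0], [0.071, -0.997, 0.0], [-0.0, -0.0, -1.0]]
wrist_force: [-3.5, -0.0, 5.9]
width: 0.341
```

```bash
python3 - <<'E'
from plan import *
plan(.6018,.1129,.023,94.1)
E
```

```text
t 43.30 pos [601.5 113.1  22.9] yawy -85.92 width 0.341 F [-3.5 -0.   5.9] q6 1.57
 turn frac [-0.  0. -0.]  shift frac [ 0.0013  0.0011 -0.0007] mm [ 0.3  0.2 -0.1]
```

>>> apply_moves:
  steps:
    - [[0, 0, 0], [0, 0, 0.004], 1]
    - [[0, 0, 0], [0, 0, 0.004], 1]
    - [[0, 0, 0], [0, 0, 0], -1]
    - [[0, 0, 0], [0, 0, -0.003], -1]
    - [[0, 0, 0], [0, 0, -0.003], -1]
    - [[0, 0, 0], [0, 0, -0.003], -1]
    - [[0, 0, 0], [0, 0, -0.003], -1]
    - [[0, 0, 0], [0, 0, -0.02], -1]

```text
t: 44.3
eef_pos: [0.6013, 0.1131, 0.0257]
tcp_rot: [[0.997, 0.071, -0.001], [0.071, -0.997, 0.0], [-0.001, -0.0, -1.0]]
wrist_force: [-0.8, 0.4, -0.1]
width: 0.975
```

>>> apply_moves:
  steps:
    - [[0, 0, 0], [0, 0, -0.1], -1]
    - [[0, 0, 0], [0, 0, -0.25], -1]
    - [[0, 0, 0], [0, 0, -0.4], -1]
    - [[0, 0, 0], [0, 0, -0.55], -1]
    - [[0, 0, 0], [0, 0, -0.6], -1]
    - [[0, 0, 0], [-0.1, 0.2, -0.6], -1]
    - [[0, 0, 0], [-0.2, 0.5, -0.6], -1]
    - [[0, 0, 0], [-0.3, 0.8, -0.6], -1]

```text
t: 45.3
eef_pos: [0.5525, -0.0504, 0.1451]
tcp_rot: [[0.997, 0.072, -0.001], [0.072, -0.997, 0.0], [-0.001, -0.0, -1.0]]
wrist_force: [0.0, -0.7, 0.5]
width: 0.997
```

>>> apply_moves:
  steps:
    - [[0, 0, 0], [0, 0.2, 0], -1]
    - [[0, 0, 0], [0, 0.4, 0], -1]
    - [[0, 0, 0], [0, 0.6, 0], -1]
    - [[0, 0, 0], [0, 0.8, 0], -1]
    - [[0, 0, 0], [0, 1, 0], -1]
    - [[0, 0, 0], [0, 1, 0], -1]
    - [[0, 0, 0], [0, 1, 0], -1]
    - [[0, 0, 0], [0, 1, 0], -1]

```text
t: 46.3
eef_pos: [0.5674, -0.2473, 0.1455]
tcp_rot: [[0.997, 0.072, -0.001], [0.072, -0.997, 0.001], [-0.001, -0.001, -1.0]]
wrist_force: [-0.1, 0.2, 0.3]
width: 0.997
```

```bash
python3 - <<'E'
from plan import *
im=arm.read_camera("top")[:,:,::-1];im2=arm.read_camera("scene")[:,:,::-1];cv2.imwrite("pics/t22full.png",im);cv2.imwrite("pics/s22full.png",im2)
print(arm.read_state()["t"])
E
```

```text
46.4
```

View pics/s22full.png

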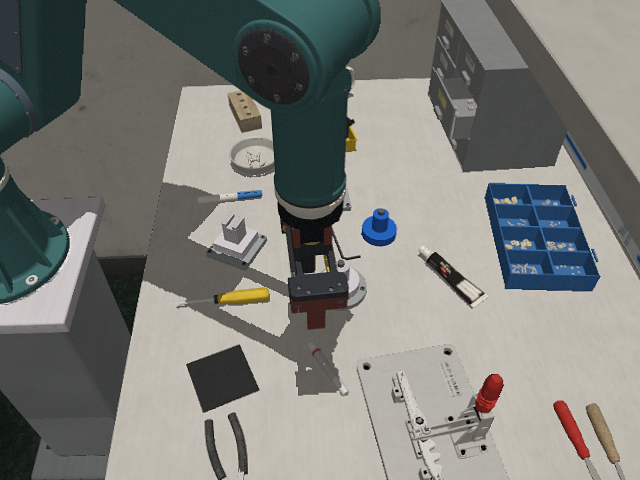

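View pics/t22full.png

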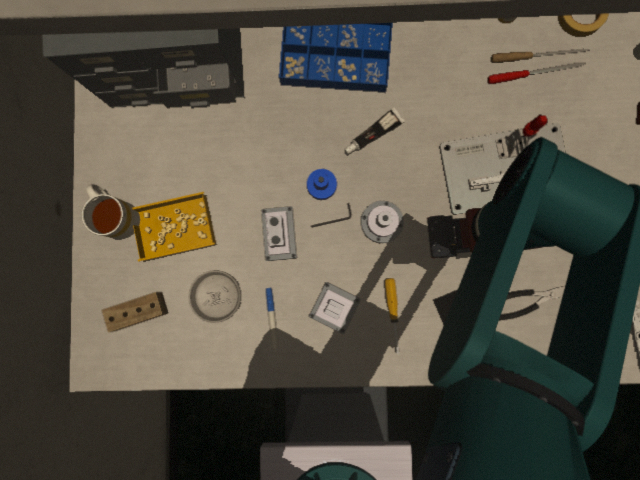

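All three are on their own bases in the top view: oblong (279,233), round (382,221), square (335,307). I'll move the arm clear of them and measure once more.

>>> apply_moves:
  steps:
    - [[0, 0, 0], [-0.05, 0.1, 0], -1]
    - [[0, 0, 0], [-0.15, 0.25, 0], -1]
    - [[0, 0, 0], [-0.3, 0.45, 0], -1]
    - [[0, 0, 0], [-0.45, 0.65, 0], -1]
    - [[0, 0, 0], [-0.6, 0.8, 0], -1]
    - [[0, 0, 0], [-0.7, 0.9, 0], -1]
    - [[0, 0, 0], [-0.7, 0.9, 0], -1]
    - [[0, 0, 0], [-0.7, 0.9, 0], -1]

```text
t: 47.4
eef_pos: [0.4407, -0.4383, 0.1459]
tcp_rot: [[0.998, 0.07, 0.0], [0.07, -0.998, 0.0], [0.0, -0.0, -1.0]]
wrist_force: [0.3, -0.2, -0.2]
width: 0.997
```

```bash
python3 - <<'E'
from meas import *
im=arm.read_camera("top")[:,:,::-1];im2=arm.read_camera("scene")[:,:,::-1];cv2.imwrite("pics/t23.png",im);cv2.imwrite("pics/s23.png",im2)
print(arm.read_state()["t"],arm.read_state()["eef_pos"])
for n,I in(("top",im),("scene",im2)):
  for k,w in W[n].items():
    x,y,ww,hh=w
    nb,ft=masks(n,I,*w)
    for nm,m,z in(("plate",nb,.012),("foot",ft,.03)):
      if n=="scene" and nm=="plate": continue
      q=np.array([onz(n,*a,z) for a in pts(m,x,y)],np.float32)*1000
      r=cv2.minEnclosingCircle(q) if k=="oblong" else cv2.minAreaRect(q)
      print(n,{"round":"SQUARE","square":"OBLONG","oblong":"ROUND"}[k],nm,[np.round(a,1).tolist() for a in r])
cr=lambda I,x,y,w,h:cv2.resize(I[y:y+h,x:x+w],(260,280),interpolation=cv2.INTER_CUBIC)
cv2.imwrite("pics/fin.png",np.vstack([np.hstack([cr(I,*w) for w in W[n].values()]) for n,I in(("top",im),("scene",im2))]))
E
```

```text
47.5 [ 0.44129512 -0.4376432   0.14585043]
top SQUARE plate [[438.1, -5.2], [84.1, 85.2], 62.3]
top SQUARE foot [[438.5, -4.9], [63.3, 63.7], 62.5]
top OBLONG plate [[601.1, 112.0], [113.7, 67.9], 3.9]
top OBLONG foot [[601.4, 113.3], [92.6, 46.8], 3.9]
top ROUND plate [[621.4, -112.1], 46.0]
top ROUND foot [[622.0, -113.9], 34.3]
scene SQUARE foot [[439.2, -6.3], [60.1, 60.3], 62.4]
scene OBLONG foot [[605.2, 102.7], [100.1, 60.3], 3.1]
scene ROUND foot [[619.6, -109.3], 39.2]
```

View pics/fin.png

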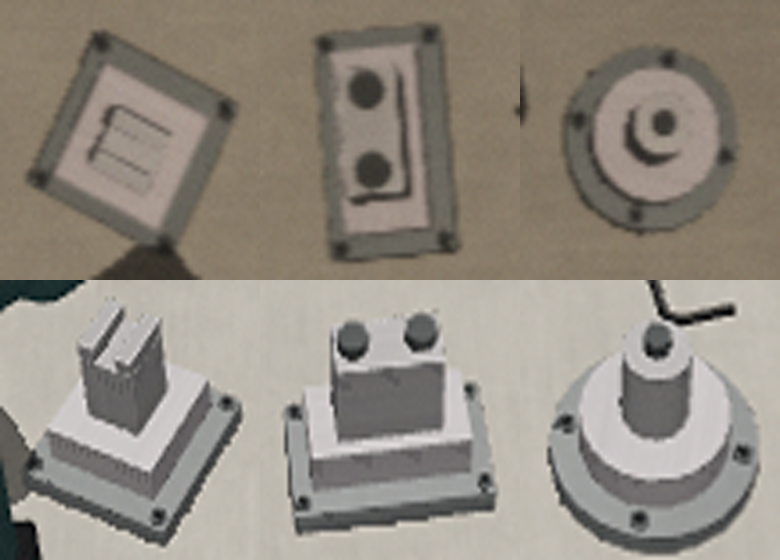

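```bash
python3 -c "
from workcell import arm
print(arm.hand_in())"
```

```text
the job is handed in; nothing more can be done
None
```

All three nests now stand on the bases of their own outline, and I handed the job in at about 47.5 s of the 106 s allowed. I parked the oblong nest on the mat, moved the round nest to the round base and the square nest to the square base, then moved the oblong nest to its own base. No nest tipped.

**Last checks**
- **Centres:** in the final top picture each foot centre lies within about 2 mm of its plate centre: square 0.5 mm, oblong 1.3 mm, round 1.9 mm.
- **Yaw:** the square and oblong feet are within 0.2° of their plates. The round nest's yaw can't be seen. I inferred it from the square base's stud line and the turn I gave it.
- **Seating:** each nest met firm contact at the expected flat-seat height, and the pictures show each foot flat on its plate. The gripper is open and clear of all three.

**What disagreed**
- **Reported tool height:** the pictures showed the gripper about 41 mm higher than the reported TCP height implied. My first close went over the top of the oblong nest without touching it. After that I used the pictures and the wrist force for height.
- **Scene-camera outlines:** the final outlines for the oblong and round nests merged with their pillar tops. Those two were not usable as a cross-check.

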